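Seat a graphics card in an open desktop PC and hold it home for the screw

ROBOT

A 7-joint arm with a two-finger parallel gripper is mounted at the origin on the work surface. World frame = base frame: x ahead of the robot, y to its left, z up, the work surface at z = 0. Lengths are in m, angles in rad, forces in N, time in s.
With the tool pointing down it reaches from about 0.4 to 0.85 m from the base axis. Payload 4.5 kg.
Tool frame: the origin (TCP) lies midway between the tips of the shut fingers; the grasp point (between the pads) lies behind it (r.grip_point_offset is the z of the grasp point in the tool frame, in m); z points along the fingers, y is the line along which they close (so a half turn about z gives the same grasp; the last joint's range is limited). The gripper opens to 88 mm and grips with 3 to 60 N. Pads are 18 mm wide; open, the fingers measure 123 mm over their backs; the gripper's body (75 mm by 187 mm) begins 45 mm behind the grasp point.
Start: joints at [-1.247, 0.689, -0.195, 1.565, 0.157, 0.902, -0.215], TCP at [0.179, 0.599, 0.239] pointing down, gripper open.
Joint ranges: [-3.01, 3.01], [-0.46, 2.08], [-1.47, 1.51], [0.13, 2.56], [-1, 4.14], [0.04, 2.09], [-2.66, 2.66]. Speed limits (rad/s): [2.57, 2.57, 3.14, 3.14, 3.14, 3.14, 3.14].

INTERFACE

Orientations are given as a unit quaternion [x, y, z, w].
In Python, from plant import r, optics, workorder gives the robot as it stands.
- The arm moves only by the shell command python3 -m creep 'ROWS' [FORCE]. ROWS is JSON, a list of rows, each an object of numbers: "grip": the gripper command: -1 is shut, 1 is fully open, values between are in proportion; "tx", "ty", "tz": the shift along the tool's x, y, z in cm; "spin": the turn about the tool's z in degrees. In form: [{"grip": .., "tx": .., "ty": .., "tz": .., "spin": ..}, ...]. A call has 1 to 8 rows; each row shifts and turns the commanded pose from where the row before left it, along the tool's axes as they then stand; what a row does not reach is not made up. A row lasts 1/12 s, in which the tool goes at most 41.7 mm and 7.16 degrees, less where a joint would pass 70% of its speed; a pose out of reach is approached as far as the arm can. A call with a gripper value outside its range is refused whole. The fingers move at their own pace and stop on an object; FORCE is the grip in N (left out, the last holds). Time passes only in rows, so rows that do not move let the fingers close. It gives the time, the measured TCP pose, the force, the opening and the grip force at its end, in the units of the state.
- r.get_state(): the state, without advancing time (a new reading comes with each control period).
- optics.snapshot(name): name is "scene" or "top"; returns (picture, depth): 400x640x3 uint8, red, green, blue; 400x640 float32, m along the optical axis (not along the pixel's ray), 0 where there is no reading.
- optics.get_calibration(name): a dict with "fx", "fy", "cx", "cy" (pixels), "D" ([k1, k2, p1, p2, k3] as OpenCV has them; the pictures are not rectified), "extrinsics" (4x4, takes a point from world to camera coordinates). Camera axes: x right, y down, z forward; pixel columns grow to the right and rows downward; lengths in m; the calibration is good to about 2 mm. A picture is of the moment at which its call begins. get_calibration takes no time and is no camera call.
- workorder.finish_job(): hands the job in; it is judged then, once.
The state is a dict: "clock": time; "q": joint angles; "qd": joint speeds; "joint_torque": joint torques, N m; "tool_pos": TCP position; "eef_rot": TCP orientation; "contact_force": force on the tool from outside, world axes, zero at the start; "moment": the same for the moment, N m; "opening": opening from 0.0 (shut) to 1.0 (fully open); "finger_force": force on a finger pad.
Only numpy, scipy, OpenCV 4.12 (cv2) and the standard library are available. Lean on these libraries where they do the work, as an engineer would, in place of code of your own. Each camera call takes 0.05 s, during which the arm holds its last target. There are 200 camera calls.

TASK

Take the graphics card out of the cardboard tray and fit it into the long slot of the open desktop PC: tuck the tongue of its metal bracket down behind the lip of the open bay in the rear wall and push the card straight down until it is fully home. Finish while still holding it there: fingers on the card, pressing it firmly down, so that a colleague can drive the bracket screw. Leave the network card, screwdriver, bottle and mouse where they are.

Things in the scene. Friction and masses are not known exactly. Their poses are not given: they have to be found in the camera images.
- card_grip (a point): Grip point of the graphics card standing upright in the tray: mid-thickness (16 mm: bare board face at y +8, black cooler shroud face at y -8), near the centre of mass, 12 mm below the board's top edge. x along the card to its bracket, z up. Shroud reaches 66 mm to -x, 54 mm to +x, 38 mm down from here. Grip it across y. Mass about 0.26 kg.
- card: The same card, 170 mm long, green board with black shroud. Origin on the lower edge of its brass contact strip, at mid-thickness of the strip (2 mm); card_grip is at (0, -7, +52) mm from it. The strip runs from x -52 to +33 mm and stands 9 mm proud of the board. The steel bracket's outer face is at x +79 mm. Same axes as card_grip.
- card_tongue (a point): Lower tip of the card's steel bracket: a tongue 10 mm wide, 2 mm thick, the lowest part of the card, at (78, -6.5, -11) mm from the card's origin, (78, 0.5, -63) from card_grip. The bracket goes up from it to a tab that points 11 mm outward (+x), whose underside is 79 mm above this tip. Same axes as the card.
- slot (a point): Bottom of the long black slot on the PC's motherboard, 17 mm above the desk. Axes of the PC. The card is home when its origin is here and its axes agree, so card_grip at (0, -7, +52) mm. Slot mouth 8 mm up, 4.5 mm wide, flared to about 8; inside x -54 to +35 mm. The contacts resist with about 6 N over the last 5 mm (no spring-back), then a hard stop.
- contacts: Brass contacts inside the slot that the card's strip presses on. Origin at their top middle, 22 mm above the desk at first; the card pushes them down 5 mm to 17 mm, where they stop.
- lip (a point): Top of the sheet-metal lip at the foot of the open bay in the PC's rear wall, at the wall's inner face, mid-bay (opening 13 mm wide). Axes of the PC. Above it the edge flares outward for 4 mm. The gap behind it, wall to motherboard, is 5.5 mm. With the card home the tongue tip is 2 mm inside (-x) and 10 mm below this point; the tab lies on the ledge 68 mm above it, within 1 mm.
- pc: Flat desktop PC, lid off, fixed, 290 x 300 x 93 mm, origin under its centre. x to its rear wall, z up. Power supply, drive cage and front fan inside stand up to 80 mm above the desk, walls 93 mm. The slot has free room for fingers on both sides. The second bay beside the open one is closed by a blank cover.
- carton: Cardboard tray with slotted grey foam, fixed, 210 x 170 mm, origin under its centre, walls 36 mm and foam 40 mm high. Two grooves 70 mm apart along its x hold the cards loosely, contact strip 15 mm above the desk, bracket towards +x. Either card may be in either groove.
- netcard: Network card in the other groove: bare green board 104 mm long with a silver jack and a small aluminium block, top edge 73 mm above the desk. Leave it.
- screwdriver: Loose screwdriver, 190 mm, lying on the desk beyond the tray. Leave it.
- bottle: Loose water bottle, 66 mm wide, 210 mm tall, standing to the right of the tray. Leave it.
- mouse: Loose computer mouse, 105 x 60 x 33 mm, on the desk left of the PC. Leave it.
Not all that is in view belongs to the job. What is shaped like the card but blue or red is not meant.

How it is judged:
At the end, for the whole second after the job is handed in: Card fully down in the long slot (within 2 mm of home), upright and in line (0.06 rad), bracket tongue behind the lip (7 mm or more below its top), fingers on the card, pressing it on the slot's contacts with more than 5 N (its weight alone gives about 2.5 N) (contact force between card and contacts above 5 N and contact force between the fingers and card above 4 N and z of card_grip in the frame of slot below 0.054 m and x of card_grip in the frame of slot between -0.0045 and 0.0035 m and y of card_grip in the frame of slot between -0.0105 and -0.0035 m and angle between card_grip's own z axis and vertical below 0.06 rad and angle between the x axis of card_grip and the x axis of slot, either way round below 0.06 rad and x of card_tongue in the frame of lip between -0.0055 and 0 m and y of card_tongue in the frame of lip between -0.005 and 0.005 m and z of card_tongue in the frame of lip below -0.007 m); the arm keeps its last pose, push and grip.
It fails at once if the netcard is moved more than 20 mm (distance of netcard from where it was at the start of the episode above 0.02 m).
It fails at once if the screwdriver is moved more than 20 mm (distance of screwdriver from where it was at the start of the episode above 0.02 m).
It fails at once if the bottle is moved more than 20 mm (distance of bottle from where it was at the start of the episode above 0.02 m).
It fails at once if the mouse is moved more than 20 mm (distance of mouse from where it was at the start of the episode above 0.02 m).
It also fails if it takes over 45 s, if anything falls off the work surface, if the arm or the gripper's body presses on something with over 40 N, if the wrist force passes 120 N, or if a joint passes its speed limit or range.

## Working session

There is one attempt and no reset: what is moved stays moved. The work goes in short steps, Python scripts to look and compute and a shell command to move; the robot and the scene stay as the last step left them, time stands still between calls to the robot, and variables do not carry over. Pictures are saved under pics/ and viewed, at most 10 in all, crops included, and the job is handed in when it is done.

```bash
mkdir -p pics; cat > h.py <<'E'
from plant import r, optics, workorder
import numpy as np, cv2
def snap(n):
    im,d=optics.snapshot(n); np.savez(n+'.npz',im=im,d=d); return im,d
def load(n):
    f=np.load(n+'.npz'); return f['im'],f['d']
def cal(n):
    c=optics.get_calibration(n); K=np.array([[c['fx'],0,c['cx']],[0,c['fy'],c['cy']],[0,0,1.]]); return K,np.array(c['D'],float),np.array(c['extrinsics'])
def ray(n,uv):
    K,D,E=cal(n); p=cv2.undistortPoints(np.array(uv,float).reshape(-1,1,2),K,D).reshape(-1,2)
    v=np.c_[p,np.ones(len(p))]@E[:3,:3]; o=-E[:3,:3].T@E[:3,3]; return o,v   # v scaled to depth 1
def plane(n,uv,z):
    o,v=ray(n,uv); return o+v*((z-o[2])/v[:,2])[:,None]
def bydepth(n,uv,d):
    o,v=ray(n,uv); return o+v*np.array(d)[:,None]
def cloud(n,d):
    u,v=np.meshgrid(np.arange(d.shape[1]),np.arange(d.shape[0])); P=bydepth(n,np.c_[u.ravel(),v.ravel()],d.ravel()).reshape(*d.shape,3); P[d==0]=np.nan; return P
E
python3 - <<'E'
from h import *
for n in('scene','top'):
    im,d=snap(n); cv2.imwrite(f'pics/{n}1.png',im[:,:,::-1]); K,D,E=cal(n); print(n,K[0,0],ray(n,[[320,200]]))
s=r.get_state(); print(s, r.grip_point_offset)
E
```

```text
scene 448.7740854566934 (array([ 1.20626079, -0.37949531,  1.02711973]), array([[-0.58059782,  0.27768084, -0.76564175]]))
top 377.73015399160704 (array([ 0.34258781, -0.02632043,  1.29806824]), array([[ 1.14282229e-01,  1.95654041e-04, -9.93494649e-01]]))
{'clock': 0.1, 'q': array([-1.24722708,  0.68987736, -0.19453258,  1.56619399,  0.15731564,
        0.90249952, -0.2150644 ]), 'qd': array([-0.00109683, -0.00117867, -0.00129548, -0.00135012,  0.00011051,
       -0.00140393, -0.00102445]), 'joint_torque': array([-3.36335957e-03, -5.28495669e+01, -1.27158534e+00, -1.53837240e+01,
       -5.25798183e-02,  1.97923255e-03,  5.27826376e-05]), 'tool_pos': array([0.17846508, 0.59841318, 0.23801702]), 'eef_rot': array([ 1.44316076e-01,  9.89531324e-01, -7.90799144e-04, -5.45095921e-05]), 'contact_force': array([-0.06562793,  0.26105572,  0.06903805]), 'moment': array([ 0.01055137, -0.02511099,  0.02443669]), 'finger_force': 0.0, 'opening': 0.9979136171055946} -0.0187
```

View pics/top1.png

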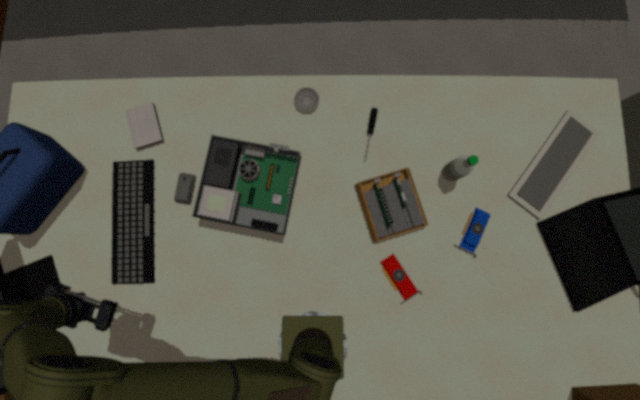

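View pics/scene1.png

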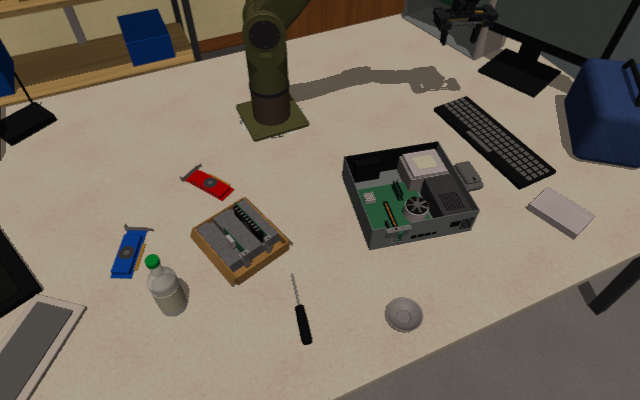

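The top view shows the PC at (195-300, 135-235) and the tray at (355-428, 168-242), with the card probably in the left groove around (383, 205). The scene view shows the tray at (190-290, 197-283) and the PC at (343-477, 145-247). I'll zoom in on both.

```bash
python3 - <<'E'
from h import *
def c(n,x,y,w,h,s):
    im,_=load(n); o=cv2.resize(im[y:y+h,x:x+w],None,fx=s,fy=s,interpolation=cv2.INTER_CUBIC)[:,:,::-1]
    return np.clip(o*1.5,0,255).astype('uint8')
cv2.imwrite('pics/a.png',np.hstack([c('top',350,160,80,100,5),c('scene',180,180,120,150,3.3333333)[:500,:400]]))
cv2.imwrite('pics/b.png',np.hstack([c('top',190,125,115,120,3.5),c('scene',335,135,110,120,3.5)]))
E
```

```text
(no output)
```

View pics/a.png

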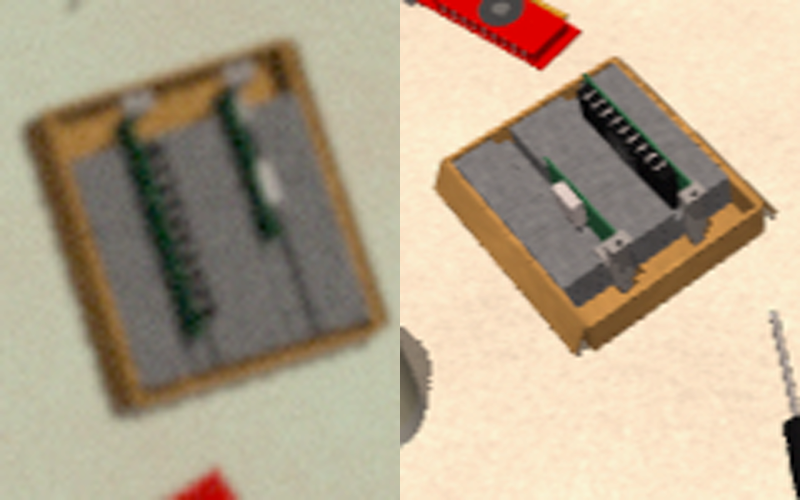

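View pics/b.png

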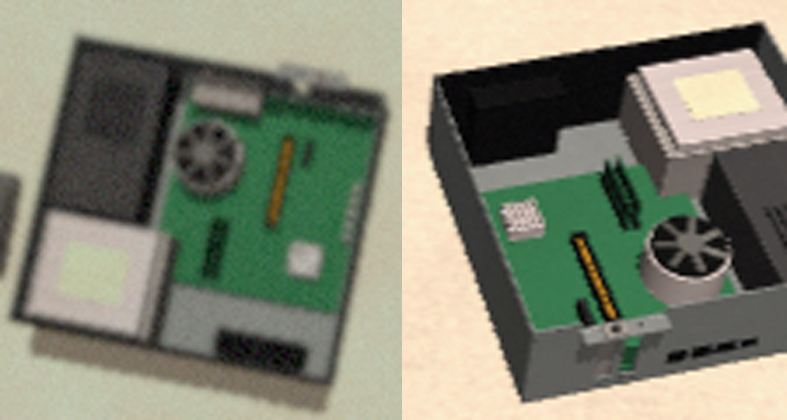

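The graphics card is in the left groove with its bracket up (+x), and the netcard is in the right one. The orange slot contacts sit at about (271, 177) in the top view and the bay ledge is at the rear wall, also up. Both parts point roughly along world +x, so I'll measure them now.

```bash
cat > m.py <<'E'
from h import *
def mask(n,box,lo,hi):
    im,_=load(n); h=cv2.cvtColor(cv2.GaussianBlur(im,(3,3),0),cv2.COLOR_RGB2HSV); m=cv2.inRange(h,lo,hi); x,y,w,hh=box
    z=np.zeros_like(m); z[y:y+hh,x:x+w]=m[y:y+hh,x:x+w]
    k,l,s,c=cv2.connectedComponentsWithStats(z); i=1+np.argmax(s[1:,4]); v,u=np.where(l==i); return np.c_[u,v]
def line(n,uv,z):
    P=plane(n,uv,z)[:,:2].astype(np.float32); a,b,_,_=cv2.fitLine(P,cv2.DIST_HUBER,0,.001,.001).ravel()
    if a<0:a,b=-a,-b
    c=P.mean(0); t=(P-c)@[a,b]; return c,np.degrees(np.arctan2(b,a)),t.min(),t.max(),len(P),(c+t.min()*np.array([a,b])).round(4),(c+t.max()*np.array([a,b])).round(4)
E
python3 - <<'E'
from m import *
G=(40,80,15),(85,255,255); O=(10,120,60),(30,255,255)
for n,b,bo in(('top',(364,180,30,55),(262,160,16,35)),('scene',(230,197,45,50),(382,198,18,32))):
    print(n,'card z79',line(n,mask(n,b,*G),.079)); print(n,'contacts z22',line(n,mask(n,bo,*O),.022))
for n,bx in(('top',(188,125,120,120)),('scene',(335,135,150,120))):
    _,d=load(n); C=cloud(n,d); x,y,w,h=bx; P=C[y:y+h,x:x+w].reshape(-1,3); P=P[(P[:,2]>.087)&(P[:,2]<.1)]
    rc=cv2.minAreaRect(P[:,:2].astype(np.float32)*1000); print(n,'pc',rc,len(P),cv2.boxPoints(rc).tolist())
    x,y,w,h=(350,160,85,90) if n=='top' else (185,190,110,100)
    P=C[y:y+h,x:x+w].reshape(-1,3); P=P[(P[:,2]>.055)&(P[:,2]<.1)]; Q=P[P[:,1]>np.median(P[:,1])-.0]
    print('cards zmax',np.nanpercentile(P[:,2],[50,90,99]))
    P=C[y:y+h,x:x+w].reshape(-1,3);P=P[(P[:,2]>.03)]
    rc=cv2.minAreaRect(P[:,:2].astype(np.float32)*1000); print(n,'tray',rc)
E
```

```text
top card z79 (array([ 0.4616037 , -0.22722399], dtype=float32), np.float32(17.407755), np.float32(-0.06316464), np.float32(0.066991545), 91, array([ 0.4013, -0.2461], dtype=float32), array([ 0.5255, -0.2072], dtype=float32))
top contacts z22 (array([0.57174844, 0.14664258], dtype=float32), np.float32(-10.822689), np.float32(-0.03745006), np.float32(0.036758956), 39, array([0.535 , 0.1537], dtype=float32), array([0.6079, 0.1397], dtype=float32))
scene card z79 (array([ 0.53439516, -0.2884484 ], dtype=float32), np.float32(7.122928), np.float32(-0.010763442), np.float32(0.00855146), 16, array([ 0.5237, -0.2898], dtype=float32), array([ 0.5429, -0.2874], dtype=float32))
scene contacts z22 (array([0.5740686 , 0.14490727], dtype=float32), np.float32(-10.901094), np.float32(-0.03933557), np.float32(0.03921136), 44, array([0.5354, 0.1523], dtype=float32), array([0.6126, 0.1375], dtype=float32))
top pc ((543.001220703125, 213.82125854492188), (303.4814453125, 289.5480041503906), 78.82240295410156) 422 [[371.5583801269531, 93.02345275878906], [655.6139526367188, 36.89436340332031], [714.444091796875, 334.61907958984375], [430.38848876953125, 390.7481689453125]]
cards zmax [0.07534494 0.08256702 0.08707417]
top tray ((476.3218994140625, -266.71905517578125), (211.13543701171875, 185.1859130859375), 16.8077335357666)
scene pc ((541.8209838867188, 213.91500854492188), (302.2499694824219, 293.92779541015625), 78.73009490966797) 602 [[368.1564025878906, 94.4254150390625], [656.4165649414062, 36.9827880859375], [715.485595703125, 333.40460205078125], [427.22540283203125, 390.84722900390625]]
cards zmax [0.07358386 0.08225616 0.08591745]
scene tray ((476.1813049316406, -269.9817199707031), (214.23744201660156, 184.2193145751953), 16.680015563964844)
```

```bash
python3 - <<'E'
from m import *
e=np.radians(-11.0);R=np.array([[np.cos(e),np.sin(e)],[-np.sin(e),np.cos(e)]])
for n,bx in(('top',(188,125,120,120)),('scene',(335,135,150,120))):
    _,d=load(n); C=cloud(n,d); x,y,w,h=bx; P=C[y:y+h,x:x+w].reshape(-1,3); q=(P[:,:2]-[.5425,.2138])@R.T*1000
    for lo,hi in((.091,.1),(.08,.09)):
        s=(P[:,2]>lo)&(P[:,2]<hi)&(q[:,0]>100); 
        for y0 in range(-140,140,20):
            t=s&(q[:,1]>y0)&(q[:,1]<y0+20); print(n,lo,y0,q[t,0].round().min() if t.any() else '-',q[t,0].round().max() if t.any() else '-',t.sum())
def c(n,x,y,w,h,s):
    im,_=load(n); o=cv2.resize(im[y:y+h,x:x+w],None,fx=s,fy=s,interpolation=cv2.INTER_CUBIC)[:,:,::-1]
    return np.clip(o*1.8,0,255).astype('uint8')
cv2.imwrite('pics/c.png',np.vstack([np.hstack([c('top',255,135,50,60,8),c('scene',375,190,50,60,8)])]))
E
```

```text
top 0.091 -140 131.0 133.0 4
top 0.091 -120 132.0 132.0 1
top 0.091 -100 136.0 136.0 1
top 0.091 -80 - - 0
top 0.091 -60 - - 0
top 0.091 -40 132.0 134.0 3
top 0.091 -20 133.0 135.0 4
top 0.091 0 132.0 132.0 1
top 0.091 20 129.0 133.0 4
top 0.091 40 129.0 131.0 4
top 0.091 60 129.0 131.0 3
top 0.091 80 130.0 131.0 4
top 0.091 100 130.0 131.0 5
top 0.091 120 129.0 132.0 3
top 0.08 -140 131.0 133.0 5
top 0.08 -120 131.0 145.0 19
top 0.08 -100 130.0 145.0 26
top 0.08 -80 131.0 145.0 26
top 0.08 -60 131.0 146.0 17
top 0.08 -40 132.0 135.0 6
top 0.08 -20 132.0 134.0 5
top 0.08 0 132.0 135.0 7
top 0.08 20 128.0 132.0 3
top 0.08 40 129.0 130.0 4
top 0.08 60 129.0 132.0 5
top 0.08 80 130.0 130.0 3
top 0.08 100 130.0 131.0 4
top 0.08 120 130.0 132.0 5
scene 0.091 -140 132.0 135.0 6
scene 0.091 -120 132.0 132.0 2
scene 0.091 -100 - - 0
scene 0.091 -80 - - 0
scene 0.091 -60 132.0 135.0 2
scene 0.091 -40 131.0 135.0 5
scene 0.091 -20 132.0 135.0 5
scene 0.091 0 131.0 135.0 6
scene 0.091 20 132.0 135.0 6
scene 0.091 40 131.0 134.0 5
scene 0.091 60 132.0 134.0 3
scene 0.091 80 133.0 135.0 4
scene 0.091 100 133.0 135.0 4
scene 0.091 120 132.0 135.0 4
scene 0.08 -140 130.0 135.0 17
scene 0.08 -120 129.0 146.0 30
scene 0.08 -100 130.0 146.0 38
scene 0.08 -80 129.0 146.0 38
scene 0.08 -60 128.0 146.0 29
scene 0.08 -40 130.0 136.0 16
scene 0.08 -20 131.0 137.0 17
scene 0.08 0 130.0 135.0 16
scene 0.08 20 133.0 135.0 15
scene 0.08 40 132.0 135.0 17
scene 0.08 60 131.0 135.0 17
scene 0.08 80 132.0 136.0 16
scene 0.08 100 129.0 136.0 15
scene 0.08 120 129.0 136.0 19
```

View pics/c.png

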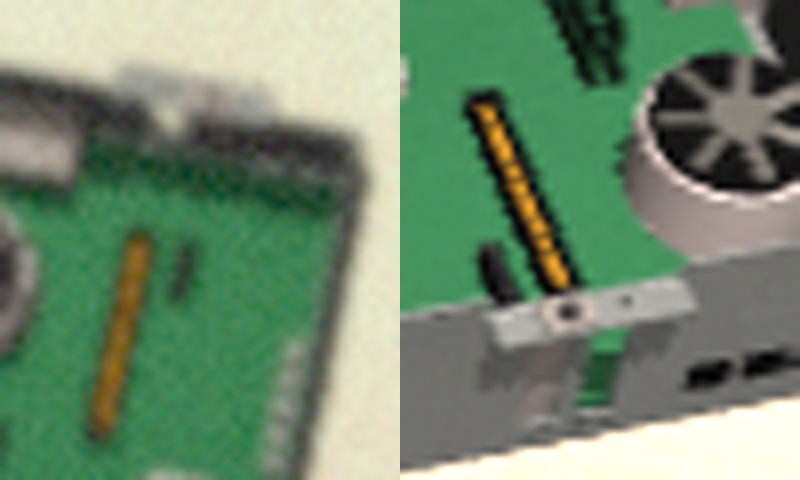

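The bay wall is set in: its inner face is at pc x≈132. That agrees with the contacts' centre lying 9.5 mm behind the slot origin. Next is the card's position along its groove, taken from its bracket tab.

```bash
python3 - <<'E'
from m import *
print('scene tabs', plane('scene',[[267.6,237.9]],.084), 'top', plane('top',[[377.4,180.6]],.084))
a=np.radians(17); e=np.array([np.cos(a),np.sin(a)]); f=np.array([-e[1],e[0]])
for n,bx,eb in(('top',(370,172,16,14),(364,180,30,55)),('scene',(260,228,18,18),(230,198,42,42))):
    im,d=load(n); C=cloud(n,d); x,y,w,h=bx
    h_=cv2.cvtColor(im,cv2.COLOR_RGB2HSV); m=(h_[...,1]<60)&(h_[...,2]>120); v,u=np.where(m[y:y+h,x:x+w]); print(n,len(u))
    if len(u):
        P=plane(n,np.c_[u+x,v+y],.084); c=P.mean(0)[:2]; g=c-.0838*e; print(' tab',c,'grip guess',g, 'u',((P[:,:2]-c)@e).min(),((P[:,:2]-c)@e).max())
    # depth: points above 65 mm in tray, card frame about guess
    x,y,w,h=(350,160,85,90) if n=='top' else (185,190,110,100)
    P=C[y:y+h,x:x+w].reshape(-1,3); P=P[P[:,2]>.062]; q=(P[:,:2]-[.4636,-.2340])
    q=np.c_[q@e,q@f]*1000; s=abs(q[:,1])<22; print(' depth x',np.percentile(q[s,0],[0,2,98,100]).round(1),'y',np.percentile(q[s,1],[2,25,50,75,98]).round(1),'fit',np.degrees(np.polyfit(q[s,0],q[s,1],1)[0]))
g=plane('scene',mask('scene',(230,198,42,42),(40,60,15),(90,255,255)),.079); print(line('scene',mask('scene',(230,198,42,42),(40,60,15),(90,255,255)),.079))
E
```

```text
scene tabs [[ 0.55120748 -0.21298852  0.084     ]] top [[ 0.54535679 -0.21319844  0.084     ]]
top 56
 tab [ 0.56867743 -0.20790907] grip guess [ 0.48853909 -0.23240982] u -0.006399523413571699 0.010307843479855725
 depth x [-67.1 -60.9  91.1  94.2] y [-12.   -6.1  -1.    2.6   6.1] fit -1.4998590965737961
scene 0
 depth x [-68.7 -59.8  91.4  94.3] y [-12.6 -10.1  -5.3  -0.1   3.7] fit 0.3417721134073868
(array([ 0.4669776 , -0.23229687], dtype=float32), np.float32(17.228918), np.float32(-0.035844322), np.float32(0.027370336), 24, array([ 0.4327, -0.2429], dtype=float32), array([ 0.4931, -0.2242], dtype=float32))
```

```bash
cat > go.py <<'E'
from h import *
import sys
from scipy.spatial.transform import Rotation as Ro
x,y,z,yaw=map(float,sys.argv[1:5])   # TCP goal, card yaw deg (tool y along card y, mod 180)
s=r.get_state(); R=Ro.from_quat(s['eef_rot']).as_matrix(); d=(np.array([x,y,z])-s['tool_pos'])@R*100
w=np.degrees(np.arctan2(R[1,1],R[0,1])); sp=-((yaw+90-w+90)%180-90)
print('cm',d.round(2),'spin',round(sp,2),'| pos',s['tool_pos'].round(4),'tilt',R[:,2].round(3),'q',s['q'].round(2),'F',s['contact_force'].round(1),'t',round(s['clock'],2),'op',round(s['opening']*88,1),'ff',round(s['finger_force'],1))
E
M="python3 -m creep"
$M '[{"grip":0,"tx":-3.27,"ty":-1.62},{"grip":0,"tx":-3.27,"ty":-1.62},{"grip":0,"tx":-3.27,"ty":-1.62},{"grip":0,"tx":-3.27,"ty":-1.62},{"grip":0,"tx":-3.27,"ty":-1.62},{"grip":0,"tx":-3.27,"ty":-1.62},{"grip":0,"tx":-3.27,"ty":-1.62},{"grip":0,"tx":-3.27,"ty":-1.62}]'
$M '[{"grip":0,"tx":-3.27,"ty":-1.62},{"grip":0,"tx":-3.27,"ty":-1.62},{"grip":0,"tx":-3.27,"ty":-1.62},{"grip":0,"tx":-3.27,"ty":-1.62},{"grip":0}]'
python3 go.py .4675 -.2364 .2 17
```

```text
cm [-51.54 -71.74   3.92] spin -33.6 | pos [0.1785 0.5984 0.238 ] tilt [-0.    -0.002 -1.   ] q [-1.25  0.69 -0.19  1.57  0.16  0.9  -0.22] F [-0.1  0.3  0.1] t 0.1 op 87.8 ff 0.0$[0]: bad value
$[0]: bad value
```

```bash
M="python3 -m creep"
$M '[{"grip":0,"tx":-3.27,"ty":-1.62,"tz":0,"spin":0},{"grip":0,"tx":-3.27,"ty":-1.62,"tz":0,"spin":0},{"grip":0,"tx":-3.27,"ty":-1.62,"tz":0,"spin":0},{"grip":0,"tx":-3.27,"ty":-1.62,"tz":0,"spin":0},{"grip":0,"tx":-3.27,"ty":-1.62,"tz":0,"spin":0},{"grip":0,"tx":-3.27,"ty":-1.62,"tz":0,"spin":0},{"grip":0,"tx":-3.27,"ty":-1.62,"tz":0,"spin":0},{"grip":0,"tx":-3.27,"ty":-1.62,"tz":0,"spin":0}]' 20 &&
$M '[{"grip":0,"tx":-3.27,"ty":-1.62,"tz":0,"spin":0},{"grip":0,"tx":-3.27,"ty":-1.62,"tz":0,"spin":0},{"grip":0,"tx":-3.27,"ty":-1.62,"tz":0,"spin":0},{"grip":0,"tx":-3.27,"ty":-1.62,"tz":0,"spin":0},{"grip":0,"tx":0,"ty":0,"tz":0,"spin":0}]'
python3 go.py .4675 -.2364 .2 17
```

```text
clock: 0.77
tool_pos: [0.3932, 0.3984, 0.2385]
eef_rot: [0.144, 0.99, -0.0, -0.0]
contact_force: [-0.3, 0.6, 0.0]
opening: 0.499
finger_force: 0.0
clock: 1.18
tool_pos: [0.5058, 0.2918, 0.238]
eef_rot: [0.151, 0.989, -0.003, 0.002]
contact_force: [0.4, -0.9, -0.3]
opening: 0.504
finger_force: 0.0
cm [-12.07 -51.54   4.1 ] spin -34.34 | pos [0.5058 0.2918 0.238 ] tilt [ 0.004 -0.006 -1.   ] q [-0.47  0.64 -0.24  1.69  0.2   0.83  0.48] F [ 0.4 -0.9 -0.3] t 1.18 op 44.3 ff 0.0
```

```bash
M="python3 -m creep"
$M '[{"grip":0,"tx":-0.8,"ty":-3.2,"tz":0,"spin":0},{"grip":0,"tx":-0.8,"ty":-3.2,"tz":0,"spin":0},{"grip":0,"tx":-0.8,"ty":-3.2,"tz":0,"spin":0},{"grip":0,"tx":-0.8,"ty":-3.2,"tz":0,"spin":0},{"grip":0,"tx":-0.8,"ty":-3.2,"tz":0,"spin":0},{"grip":0,"tx":-0.8,"ty":-3.2,"tz":0,"spin":0},{"grip":0,"tx":-0.8,"ty":-3.2,"tz":0,"spin":0},{"grip":0,"tx":-0.8,"ty":-3.2,"tz":0,"spin":0}]' &&
$M '[{"grip":0,"tx":-0.8,"ty":-3.2,"tz":0,"spin":0},{"grip":0,"tx":-0.8,"ty":-3.2,"tz":0,"spin":0},{"grip":0,"tx":-0.8,"ty":-3.2,"tz":0,"spin":0},{"grip":0,"tx":-0.8,"ty":-3.2,"tz":0,"spin":0},{"grip":0,"tx":-0.8,"ty":-3.2,"tz":0,"spin":0},{"grip":0,"tx":-0.8,"ty":-3.2,"tz":0,"spin":0},{"grip":0,"tx":-0.8,"ty":-3.2,"tz":0,"spin":0}]' &&
$M '[{"grip":0,"tx":0,"ty":0,"tz":0.5,"spin":-5.7},{"grip":0,"tx":0,"ty":0,"tz":0.5,"spin":-5.7},{"grip":0,"tx":0,"ty":0,"tz":0.5,"spin":-5.7},{"grip":0,"tx":0,"ty":0,"tz":0.5,"spin":-5.7},{"grip":0,"tx":0,"ty":0,"tz":0.5,"spin":-5.7},{"grip":0,"tx":0,"ty":0,"tz":0.5,"spin":-5.7},{"grip":0,"tx":0,"ty":0,"tz":0,"spin":0},{"grip":0,"tx":0,"ty":0,"tz":0,"spin":0}]'
python3 go.py .4675 -.2364 .14 17
```

```text
clock: 1.85
tool_pos: [0.4867, 0.0355, 0.2385]
eef_rot: [0.144, 0.99, -0.0, -0.0]
contact_force: [0.7, 0.4, 0.1]
opening: 0.5
finger_force: 0.0
clock: 2.43
tool_pos: [0.4764, -0.1951, 0.2385]
eef_rot: [0.144, 0.99, 0.0, -0.0]
contact_force: [0.8, 0.7, 0.2]
opening: 0.5
finger_force: 0.0
clock: 3.1
tool_pos: [0.4766, -0.1936, 0.2084]
eef_rot: [-0.152, 0.988, 0.0, -0.0]
contact_force: [0.2, 0.4, 0.4]
opening: 0.496
finger_force: 0.0
cm [ 2.15 -3.82  6.83] spin 0.44 | pos [ 0.4766 -0.1936  0.2084] tilt [-0.001  0.001 -1.   ] q [ 0.58  0.62 -0.46  1.92  0.41  0.7   1.75] F [0.2 0.4 0.4] t 3.1 op 43.7 ff 0.0
```

```bash
M="python3 -m creep"
$M '[{"grip":0,"tx":1.07,"ty":-1.9,"tz":1,"spin":0},{"grip":0,"tx":1.07,"ty":-1.9,"tz":2,"spin":0.4},{"grip":0,"tx":0,"ty":0,"tz":2.5,"spin":0},{"grip":0,"tx":0,"ty":0,"tz":2.5,"spin":0},{"grip":0,"tx":0,"ty":0,"tz":1.5,"spin":0},{"grip":0,"tx":0,"ty":0,"tz":0,"spin":0},{"grip":0,"tx":0,"ty":0,"tz":0,"spin":0}]'
python3 go.py .4675 -.2364 .0485 17
python3 - <<'E'
from h import *
o=[]
for n,x,y in(('top',350,165),('scene',205,170)):
    im,_=snap(n); o.append(np.clip(cv2.resize(im[y:y+90,x:x+80],None,fx=5,fy=5,interpolation=cv2.INTER_CUBIC)[:,:,::-1]*1.6,0,255).astype('uint8'))
cv2.imwrite('pics/d.png',np.hstack(o))
E
```

```text
clock: 3.68
tool_pos: [0.4679, -0.2362, 0.1136]
eef_rot: [-0.149, 0.989, 0.0, -0.0]
contact_force: [-0.1, 0.8, 0.7]
opening: 0.5
finger_force: 0.0
cm [ 0.04 -0.01  6.51] spin 0.13 | pos [ 0.4679 -0.2362  0.1136] tilt [-0.001  0.    -1.   ] q [ 0.59  0.77 -0.35  1.97  0.53  0.49  1.73] F [-0.1  0.8  0.7] t 3.68 op 44.0 ff 0.0
```

View pics/d.png

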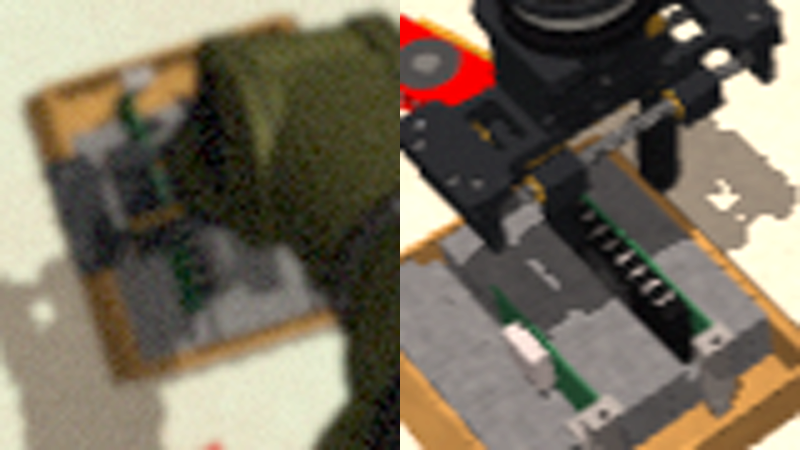

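The fingers straddle the card. In the scene panel one finger is at (565, 190) in front of the shroud and the other at (658, 150) behind the board. I'll descend and grip.

```bash
M="python3 -m creep"
$M '[{"grip":0,"tx":0,"ty":0,"tz":2.2,"spin":0},{"grip":0,"tx":0,"ty":0,"tz":2.2,"spin":0},{"grip":0,"tx":0,"ty":0,"tz":2.1,"spin":0.1},{"grip":0,"tx":0,"ty":0,"tz":0,"spin":0},{"grip":-1,"tx":0,"ty":0,"tz":0,"spin":0},{"grip":-1,"tx":0,"ty":0,"tz":0,"spin":0},{"grip":-1,"tx":0,"ty":0,"tz":0,"spin":0},{"grip":-1,"tx":0,"ty":0,"tz":0,"spin":0}]' 30
$M '[{"grip":-1,"tx":0,"ty":0,"tz":0,"spin":0},{"grip":-1,"tx":0,"ty":0,"tz":0,"spin":0},{"grip":-1,"tx":0,"ty":0,"tz":0,"spin":0},{"grip":-1,"tx":0,"ty":0,"tz":0,"spin":0}]' 50
python3 go.py .4675 -.2364 .0485 17
```

```text
clock: 4.45
tool_pos: [0.4688, -0.2368, 0.05]
eef_rot: [-0.148, 0.989, -0.001, 0.001]
contact_force: [0.2, -0.3, 0.2]
opening: 0.222
finger_force: 0.0
clock: 4.78
tool_pos: [0.4686, -0.2362, 0.05]
eef_rot: [-0.149, 0.989, -0.0, 0.001]
contact_force: [-1.2, 1.3, 7.6]
opening: 0.175
finger_force: 49.2
cm [0.11 0.01 0.15] spin 0.1 | pos [ 0.4686 -0.2362  0.05  ] tilt [ 0.002 -0.    -1.   ] q [ 0.53  0.88 -0.25  2.    0.61  0.34  1.66] F [-1.2  1.3  7.6] t 4.78 op 15.4 ff 49.2
```

```bash
M="python3 -m creep"
$M '[{"grip":-1,"tx":0,"ty":0,"tz":-1,"spin":0},{"grip":-1,"tx":0,"ty":0,"tz":-2,"spin":0},{"grip":-1,"tx":0,"ty":0,"tz":-2.5,"spin":0},{"grip":-1,"tx":0,"ty":0,"tz":-2.5,"spin":0},{"grip":-1,"tx":0,"ty":0,"tz":-2.5,"spin":0},{"grip":-1,"tx":0,"ty":0,"tz":-2.5,"spin":0},{"grip":-1,"tx":0,"ty":0,"tz":-2,"spin":0},{"grip":-1,"tx":0,"ty":0,"tz":0,"spin":0}]'
python3 go.py .5810 .1371 .2 -11
```

```text
clock: 5.45
tool_pos: [0.4699, -0.2372, 0.2028]
eef_rot: [-0.148, 0.989, -0.002, 0.003]
contact_force: [0.2, 0.7, -1.5]
opening: 0.175
finger_force: 49.1
cm [-21.6   32.52   0.26] spin 28.07 | pos [ 0.4699 -0.2372  0.2028] tilt [ 0.007 -0.003 -1.   ] q [ 0.67  0.64 -0.46  1.9   0.43  0.7   1.81] F [ 0.2  0.7 -1.5] t 5.45 op 15.4 ff 49.1
```

```bash
M="python3 -m creep"
$M '[{"grip":-1,"tx":-1.54,"ty":2.32,"tz":0,"spin":0},{"grip":-1,"tx":-1.54,"ty":2.32,"tz":0,"spin":0},{"grip":-1,"tx":-1.54,"ty":2.32,"tz":0,"spin":0},{"grip":-1,"tx":-1.54,"ty":2.32,"tz":0,"spin":0},{"grip":-1,"tx":-1.54,"ty":2.32,"tz":0,"spin":0},{"grip":-1,"tx":-1.54,"ty":2.32,"tz":0,"spin":0},{"grip":-1,"tx":-1.54,"ty":2.32,"tz":0,"spin":0},{"grip":-1,"tx":-1.54,"ty":2.32,"tz":0,"spin":0}]' &&
$M '[{"grip":-1,"tx":-1.54,"ty":2.32,"tz":0,"spin":0},{"grip":-1,"tx":-1.54,"ty":2.32,"tz":0,"spin":0},{"grip":-1,"tx":-1.54,"ty":2.32,"tz":0,"spin":0},{"grip":-1,"tx":-1.54,"ty":2.32,"tz":0,"spin":0},{"grip":-1,"tx":-1.54,"ty":2.32,"tz":0,"spin":0},{"grip":-1,"tx":-1.54,"ty":2.32,"tz":0,"spin":0}]' &&
$M '[{"grip":-1,"tx":0,"ty":0,"tz":0,"spin":4.7},{"grip":-1,"tx":0,"ty":0,"tz":0,"spin":4.7},{"grip":-1,"tx":0,"ty":0,"tz":0,"spin":4.7},{"grip":-1,"tx":0,"ty":0,"tz":0,"spin":4.7},{"grip":-1,"tx":0,"ty":0,"tz":0,"spin":4.7},{"grip":-1,"tx":0,"ty":0,"tz":0,"spin":4.6},{"grip":-1,"tx":0,"ty":0,"tz":0,"spin":0},{"grip":-1,"tx":0,"ty":0,"tz":0,"spin":0}]'
python3 go.py .5810 .1371 .2 -11
```

```text
clock: 6.12
tool_pos: [0.5305, -0.0218, 0.1979]
eef_rot: [-0.149, 0.989, -0.0, -0.001]
contact_force: [0.6, 0.5, -2.4]
opening: 0.18
finger_force: 49.1
clock: 6.62
tool_pos: [0.5779, 0.1382, 0.1976]
eef_rot: [-0.149, 0.989, -0.0, -0.001]
contact_force: [0.5, -0.1, -2.9]
opening: 0.177
finger_force: 49.1
clock: 7.28
tool_pos: [0.5779, 0.1371, 0.1979]
eef_rot: [0.095, 0.996, -0.001, -0.001]
contact_force: [0.4, 0.2, -2.6]
opening: 0.178
finger_force: 49.1
cm [-0.31  0.06 -0.21] spin 0.14 | pos [0.5779 0.1371 0.1979] tilt [-0.002 -0.001 -1.   ] q [-0.16  0.7  -0.26  1.7   0.24  0.77  0.84] F [ 0.4  0.2 -2.6] t 7.28 op 15.7 ff 49.1
```

```bash
M="python3 -m creep"
$M '[{"grip":-1,"tx":-0.15,"ty":0.05,"tz":1.2,"spin":0.1},{"grip":-1,"tx":-0.15,"ty":0,"tz":1.2,"spin":0},{"grip":-1,"tx":0,"ty":0,"tz":1.0,"spin":0},{"grip":-1,"tx":0,"ty":0,"tz":0,"spin":0},{"grip":-1,"tx":0,"ty":0,"tz":0,"spin":0}]'
python3 go.py .5810 .1371 .165 -11
python3 - <<'E'
from h import *
o=[]
for n,x,y in(('top',240,120),('scene',360,165)):
    im,_=snap(n); o.append(np.clip(cv2.resize(im[y:y+90,x:x+80],None,fx=5,fy=5,interpolation=cv2.INTER_CUBIC)[:,:,::-1]*1.8,0,255).astype('uint8'))
cv2.imwrite('pics/e.png',np.hstack(o))
E
```

```text
clock: 7.7
tool_pos: [0.5808, 0.137, 0.1633]
eef_rot: [0.097, 0.995, -0.0, -0.001]
contact_force: [0.0, 0.0, -2.3]
opening: 0.174
finger_force: 49.1
cm [-0.02  0.02 -0.17] spin -0.08 | pos [0.5808 0.137  0.1633] tilt [-0.003 -0.001 -1.   ] q [-0.17  0.75 -0.25  1.72  0.26  0.7   0.83] F [ 0.   0.  -2.3] t 7.7 op 15.3 ff 49.1
```

View pics/e.png

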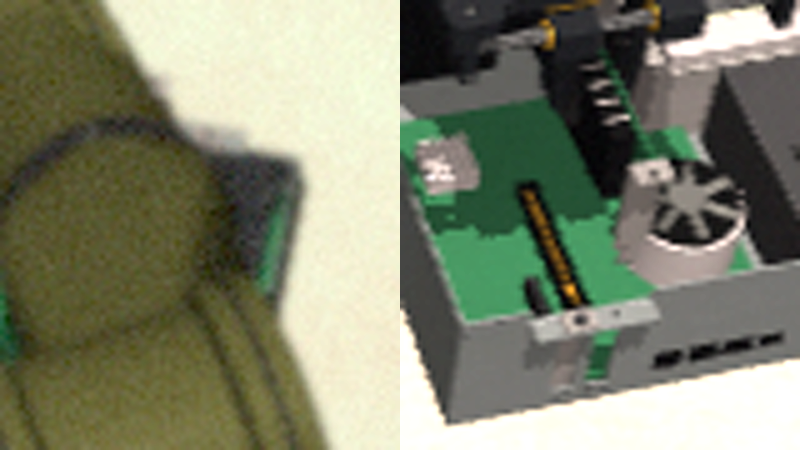

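The scene view shows the card's bracket tab with its screw hole at (655, 172) in the panel. The open bay's ledge hole is at (617, 313), and at home the two coincide, so I'll compare them.

```bash
python3 - <<'E'
from h import *
im,d=load('scene'); g=cv2.cvtColor(im,cv2.COLOR_RGB2GRAY).astype(float)
def hole(u,v,rr=2):
    u,v=int(round(u)),int(round(v)); p=g[v-rr:v+rr+1,u-rr:u+rr+1]; w=np.clip(np.median(p)-p,0,None); Y,X=np.mgrid[-rr:rr+1,-rr:rr+1]; return u+(w*X).sum()/w.sum(),v+(w*Y).sum()/w.sum()
print(g[224:232,398:410].astype(int)); print(g[195:206,403:418].astype(int))
a=np.radians(-11); e=np.array([np.cos(a),np.sin(a)]); f=np.array([-e[1],e[0]])
# tab depth
C=cloud('scene',d); P=C[194:206,402:420].reshape(-1,3); m=(P[:,2]>.17); P=P[m]; print('tab region z',np.percentile(P[:,2],[10,50,90]),len(P))
T=P[abs(P[:,2]-.198)<.004]; q=(T[:,:2]-[.5808,.1370]); print('tab x',(q@e).min(),(q@e).max(),'y',(q@f).min(),(q@f).max(),len(T))
for t,uv,z in(('tab',(411,199.4),.198),('ledge',(403.4,227.6),.084)):
    p=plane('scene',[uv],z)[0,:2]; print(t,uv,p,'rel tcp along card x,y mm',((p-[.5808,.1370])@np.c_[e,f]*1000).round(1))
E
```

```text
[[ 71  70  70  70  69  70  71  70  74  82  86  80]
 [ 45  70  70  74  81  86  90 101 110 105 112 109]
 [ 79  88  97 102 102 101 102 102 102 101 101 101]
 [110 105 102 102  86  68 102 102 102 100 100 100]
 [112 107 103 102  96  89 103 102 102 102 101 100]
 [113 110 103 104 104 103 102 102  99  89  81  77]
 [ 91  91  97  97  85  81  67  58  56  53  51  57]
 [ 80  71  68  69  67  59  51  51  51  51  52  57]]
[[  8   9   9  13  20  25  33  44  37  38  37  37  50  70  69]
 [  8   9   9  17  27  27  36  52  63  70  50  26  35  53  55]
 [  8   9  12  41  69  77  98 112 111 112  93   7   6  18  34]
 [  8   6  45  89 111 111 112 112 113 114 101  55  14  35  53]
 [  8  11  31  77 112 113 100  57  76 115 114  95  14  40  60]
 [ 11  12  35  64  92 113 105  82  85 113 107  80  33  42  70]
 [ 10  19  42  55  77 106  92  88  72  63  69  63  47  60  78]
 [  9  25  47  57  59  63  58  55  48  30  50  74  78  79  79]
 [  8  28  52  57  57  57  56  56  49  29  50  79  78  78  79]
 [ 27  42  54  56  57  56  56  56  58  60  63  78  79  78  78]
 [ 61  46  56  57  57  56  56  52  42  42  47  65  78  78  79]]
tab region z [0.17272561 0.18538173 0.19851962] 93
tab x 0.07750724899461332 0.09113212616249843 y -0.008193305294328152 0.010020648475118401 35
tab (411, 199.4) [0.66583878 0.12238224] rel tcp along card x,y mm [86.3  1.9]
ledge (403.4, 227.6) [0.66551229 0.12148595] rel tcp along card x,y mm [86.1  0.9]
```

The card is within about 1 mm of the ledge hole, so I'll shift it 1 mm in -x and -y and then lower it to just above the slot.

```bash
M="python3 -m creep"
$M '[{"grip":-1,"tx":0.1,"ty":-0.1,"tz":1,"spin":0},{"grip":-1,"tx":0,"ty":0,"tz":2,"spin":0},{"grip":-1,"tx":0,"ty":0,"tz":2,"spin":0},{"grip":-1,"tx":0,"ty":0,"tz":2,"spin":0},{"grip":-1,"tx":0,"ty":0,"tz":1,"spin":0},{"grip":-1,"tx":0,"ty":0,"tz":0,"spin":0},{"grip":-1,"tx":0,"ty":0,"tz":0,"spin":0},{"grip":-1,"tx":0,"ty":0,"tz":0,"spin":0}]' 58
python3 go.py .5799 .1363 .052 -11
python3 - <<'E'
from h import *
im,_=snap('scene'); cv2.imwrite('pics/f.png',np.clip(cv2.resize(im[175:245,365:445],None,fx=7,fy=7,interpolation=cv2.INTER_CUBIC)[:,:,::-1]*1.8,0,255).astype('uint8'))
g=cv2.cvtColor(im,cv2.COLOR_RGB2GRAY); print(g[218:232,396:412])
E
```

```text
clock: 8.47
tool_pos: [0.5813, 0.1363, 0.0852]
eef_rot: [0.097, 0.995, 0.0, 0.001]
contact_force: [-0.5, -0.9, -1.7]
opening: 0.178
finger_force: 58.0
cm [ 0.14 -0.03  3.32] spin -0.13 | pos [0.5813 0.1363 0.0852] tilt [ 0.002  0.    -1.   ] q [-0.19  0.87 -0.2   1.77  0.31  0.54  0.79] F [-0.5 -0.9 -1.7] t 8.47 op 15.7 ff 58.0
[[ 71  62  38  34  61  94 105 105 105 105 104  98  85  84  86  87]
 [ 71  71  70  68  66  86 105 105 106 104 103  98  86  84  86  88]
 [ 60  71  70  70  75  90 105 105 106 104 104  98  84  85  87  89]
 [ 51  70  70  70  75  89 104 105 106 103 103  96  75  76  85  89]
 [ 40  69  69  71  75  90 105 105 104 104 103  97  75  69  76  90]
 [ 22  52  70  71  74  90 104 105 105 104 104  99  82  72  69  62]
 [  8  42  70  70  77  94 108 115 112 105 102  95  92  81  69  66]
 [ 19  23  52  70  68  72  90 103 107 106 104 105 112 108  92  66]
 [ 60  73  89  78  58  55  70  97 107 106 104 101 100 102  97  78]
 [ 86 102 111  94  55  55  63  88 106 105 103 100 101 101 100  91]
 [ 48  78 112 107 103  90  64  89 106 105 103 102 102 101 100  93]
 [ 44  78 113 110 103 104  94  82  95  89  89  90  82  78  69  61]
 [ 95 100  92  91  97  97  79  67  69  67  60  53  51  57  66  67]
 [ 81  84  78  66  68  69  66  59  51  51  51  51  52  57  66  66]]
```

View pics/f.png

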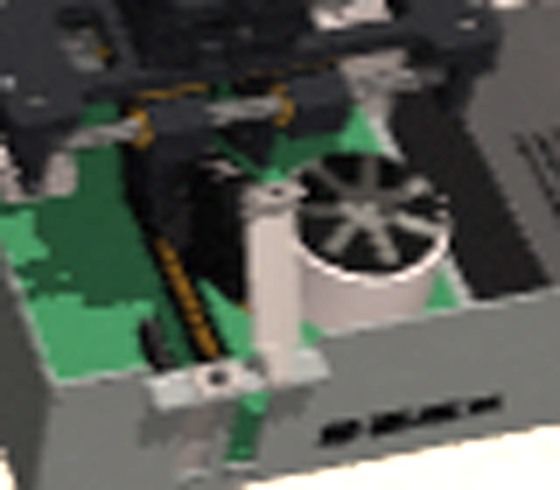

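```bash
python3 - <<'E'
from h import *
K,D,E=cal('scene'); 
def proj(P): return cv2.projectPoints(np.array(P,float),cv2.Rodrigues(E[:3,:3])[0],E[:3,3],K,D)[0].reshape(-1,2)
a=np.radians(-11); e=np.array([np.cos(a),np.sin(a)]); f=np.array([-e[1],e[0]])
im,d=load('scene')
s=r.get_state()['tool_pos']
for t,x,y,z in(('tab hole',86,0.5,.1199),('bracket top',79,.5,.1169),('bracket at z.09',79,.5,.09),('tongue',78,.5,.039),('strip rear end',-52,7,.050),('strip front',33,7,.050)):
    p=np.r_[s[:2]+(x*e+y*f)/1000,z]; q=proj([p])[0]; print(t,p.round(4),q.round(1),'in crop',((q-[365,175])*7).round())
c=np.array([.5823,.1440])
for t,x,y,z in(('slot bottom front',35,0,.022),('slot rear',-54,0,.022),('lip',80,-6.5,.016),('lip+68',80,-6.5,.084),('lip blank',80,-26.5,.016)):
    p=np.r_[c+(x*e+y*f)/1000,z]; q=proj([p])[0]; print(t,q.round(1),'in crop',((q-[365,175])*7).round())
E
```

```text
tab hole [0.6659 0.1202 0.1199] [405.2 219.5] in crop [281. 311.]
bracket top [0.6591 0.1215 0.1169] [404.  218.1] in crop [273. 302.]
bracket at z.09 [0.6591 0.1215 0.09  ] [402.4 224.4] in crop [262. 346.]
tongue [0.6581 0.1217 0.039 ] [399.5 235.5] in crop [241. 424.]
strip rear end [0.5317 0.1529 0.05  ] [386.2 196.7] in crop [149. 152.]
strip front [0.6152 0.1367 0.05  ] [396.5 219.7] in crop [221. 313.]
slot bottom front [395.6 226.1] in crop [214. 358.]
slot rear [385.1 202.2] in crop [140. 190.]
lip [398.7 240.8] in crop [236. 460.]
lip+68 [402.5 225.8] in crop [262. 356.]
lip blank [391.8 242.1] in crop [187. 470.]
```

The picture shows the bracket tab at (275, 195) in the crop, but it should be at (281, 311). The tongue seems to be standing on the ledge with the card pitched up in the fingers. I'll lift it clear and measure the pitch.

```bash
M="python3 -m creep"
$M '[{"grip":-1,"tx":0,"ty":0,"tz":-2,"spin":0},{"grip":-1,"tx":0,"ty":0,"tz":-2.5,"spin":0},{"grip":-1,"tx":0,"ty":0,"tz":-2.5,"spin":0},{"grip":-1,"tx":0,"ty":0,"tz":-1,"spin":0},{"grip":-1,"tx":0,"ty":0,"tz":0,"spin":0},{"grip":-1,"tx":0,"ty":0,"tz":0,"spin":0}]'
python3 go.py .5799 .1363 .052 -11
python3 - <<'E'
from h import *
im,d=snap('scene'); C=cloud('scene',d); s=r.get_state()['tool_pos']
a=np.radians(-11); e=np.array([np.cos(a),np.sin(a)]); f=np.array([-e[1],e[0]])
P=C.reshape(-1,3); q=P[:,:2]-s[:2]; q=np.c_[q@e,q@f,P[:,2]-s[2]-.0187]*1000
m=(abs(q[:,1])<14)&(q[:,0]>25)&(q[:,0]<130)&(P[:,2]>.09)
Q=q[m]; hsv=cv2.cvtColor(im,cv2.COLOR_RGB2HSV).reshape(-1,3)[m]
st=(hsv[:,1]<70)&(hsv[:,2]>60); gr=(hsv[:,0]>40)&(hsv[:,0]<90)&(hsv[:,1]>80)
print('steel'); B=Q[st]; print(B[np.argsort(-B[:,2])][::max(1,len(B)//25)].round(0).tolist())
print('green',Q[gr][:15].round(0).tolist())
dk=Q[(hsv[:,2]<40)]; print('dark x,z min/max',dk.min(0).round(),dk.max(0).round())
cv2.imwrite('pics/g.png',np.clip(cv2.resize(im[155:235,365:445],None,fx=7,fy=7,interpolation=cv2.INTER_CUBIC)[:,:,::-1]*1.8,0,255).astype('uint8'))
E
```

```text
clock: 9.02
tool_pos: [0.5807, 0.1362, 0.1648]
eef_rot: [0.097, 0.995, 0.0, 0.0]
contact_force: [0.4, -0.8, -3.6]
opening: 0.179
finger_force: 58.0
cm [ 0.09 -0.   11.28] spin -0.14 | pos [0.5807 0.1362 0.1648] tilt [ 0.001 -0.    -1.   ] q [-0.17  0.75 -0.25  1.72  0.26  0.7   0.82] F [ 0.4 -0.8 -3.6] t 9.02 op 15.8 ff 58.0
steel
[[54.0, 10.0, 311.0], [33.0, -3.0, 152.0], [26.0, -5.0, 65.0], [64.0, -3.0, 58.0], [59.0, 4.0, 55.0], [58.0, -4.0, 49.0], [57.0, -6.0, 45.0], [62.0, 11.0, 42.0], [63.0, -2.0, 39.0], [63.0, -2.0, 36.0], [67.0, 10.0, 34.0], [63.0, -0.0, 31.0], [71.0, 7.0, 27.0], [66.0, -6.0, 26.0], [74.0, -3.0, 22.0], [71.0, -4.0, 19.0], [77.0, 2.0, 17.0], [83.0, -0.0, 14.0], [81.0, 6.0, 10.0], [83.0, 6.0, 7.0], [81.0, -0.0, 4.0], [88.0, 8.0, 1.0], [82.0, 11.0, -3.0], [59.0, 2.0, -7.0], [92.0, 3.0, -12.0], [51.0, 8.0, -26.0]]
green [[25.0, 7.0, 25.0], [28.0, 8.0, 28.0], [31.0, 9.0, 31.0], [36.0, 7.0, 34.0], [41.0, -5.0, 16.0], [28.0, -7.0, -9.0], [30.0, -6.0, -27.0]]
dark x,z min/max [ 25. -14. -27.] [ 61.  14. 327.]
```

View pics/g.png

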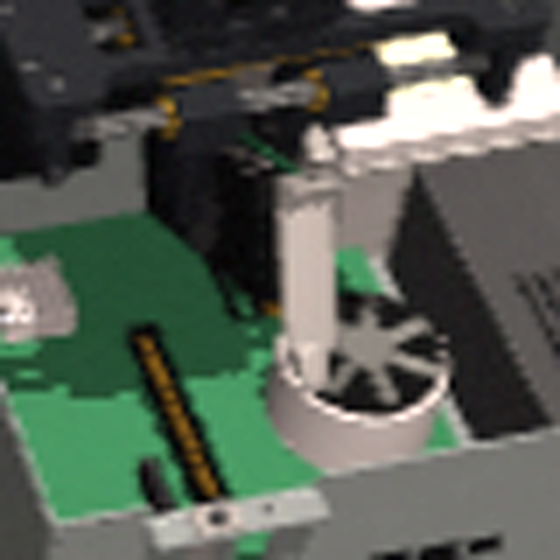

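The card is confirmed pitched bracket-up by about 28°. Its own groove in the tray will level it, so I'll take it back there, let it settle, regrip and come back with x biased away from the wall.

```bash
M="python3 -m creep"
$M '[{"grip":-1,"tx":0,"ty":0,"tz":-1.2,"spin":-4.7},{"grip":-1,"tx":0,"ty":0,"tz":-1.2,"spin":-4.7},{"grip":-1,"tx":0,"ty":0,"tz":-1.2,"spin":-4.7},{"grip":-1,"tx":0,"ty":0,"tz":0,"spin":-4.7},{"grip":-1,"tx":0,"ty":0,"tz":0,"spin":-4.7},{"grip":-1,"tx":0,"ty":0,"tz":0,"spin":-4.6},{"grip":-1,"tx":0,"ty":0,"tz":0,"spin":0}]' &&
$M '[{"grip":-1,"tx":1.54,"ty":-2.3,"tz":0,"spin":0},{"grip":-1,"tx":1.54,"ty":-2.3,"tz":0,"spin":0},{"grip":-1,"tx":1.54,"ty":-2.3,"tz":0,"spin":0},{"grip":-1,"tx":1.54,"ty":-2.3,"tz":0,"spin":0},{"grip":-1,"tx":1.54,"ty":-2.3,"tz":0,"spin":0},{"grip":-1,"tx":1.54,"ty":-2.3,"tz":0,"spin":0},{"grip":-1,"tx":1.54,"ty":-2.3,"tz":0,"spin":0},{"grip":-1,"tx":1.54,"ty":-2.3,"tz":0,"spin":0}]' &&
$M '[{"grip":-1,"tx":1.54,"ty":-2.3,"tz":0,"spin":0},{"grip":-1,"tx":1.54,"ty":-2.3,"tz":0,"spin":0},{"grip":-1,"tx":1.54,"ty":-2.3,"tz":0,"spin":0},{"grip":-1,"tx":1.54,"ty":-2.3,"tz":0,"spin":0},{"grip":-1,"tx":1.54,"ty":-2.3,"tz":0,"spin":0},{"grip":-1,"tx":1.54,"ty":-2.3,"tz":0,"spin":0},{"grip":-1,"tx":0,"ty":0,"tz":0,"spin":0},{"grip":-1,"tx":0,"ty":0,"tz":0,"spin":0}]'
python3 go.py .4686 -.2362 .125 17.2
```

```text
clock: 9.65
tool_pos: [0.5795, 0.1359, 0.1988]
eef_rot: [-0.149, 0.989, -0.0, -0.002]
contact_force: [0.1, 0.4, -2.1]
opening: 0.175
finger_force: 58.0
clock: 10.32
tool_pos: [0.5152, -0.0767, 0.1996]
eef_rot: [-0.147, 0.989, 0.0, -0.001]
contact_force: [0.3, -0.3, -2.8]
opening: 0.174
finger_force: 58.0
clock: 10.98
tool_pos: [0.4669, -0.2363, 0.1995]
eef_rot: [-0.145, 0.989, 0.0, -0.001]
contact_force: [0.2, 0.6, -3.9]
opening: 0.176
finger_force: 58.0
cm [-0.18 -0.05  7.45] spin -0.57 | pos [ 0.4669 -0.2363  0.1995] tilt [-0.002  0.    -1.   ] q [ 0.66  0.64 -0.46  1.9   0.43  0.7   1.81] F [ 0.2  0.6 -3.9] t 10.98 op 15.5 ff 58.0
```

```bash
M="python3 -m creep"
$M '[{"grip":-1,"tx":-0.18,"ty":-0.05,"tz":2,"spin":-0.6},{"grip":-1,"tx":0,"ty":0,"tz":2.5,"spin":0},{"grip":-1,"tx":0,"ty":0,"tz":2.5,"spin":0},{"grip":-1,"tx":0,"ty":0,"tz":1.9,"spin":0},{"grip":-1,"tx":0,"ty":0,"tz":0,"spin":0},{"grip":-1,"tx":0,"ty":0,"tz":0,"spin":0}]' 25
python3 go.py .4686 -.2362 .05 17.2
$M '[{"grip":-1,"tx":0,"ty":0,"tz":0.5,"spin":0},{"grip":-1,"tx":0,"ty":0,"tz":0.5,"spin":0},{"grip":-1,"tx":0,"ty":0,"tz":0.5,"spin":0},{"grip":-1,"tx":0,"ty":0,"tz":0.3,"spin":0},{"grip":-1,"tx":0,"ty":0,"tz":0,"spin":0}]' 18
python3 go.py .4686 -.2362 .05 17.2
```

```text
clock: 11.48
tool_pos: [0.4701, -0.2327, 0.1109]
eef_rot: [-0.154, 0.988, 0.001, -0.001]
contact_force: [0.2, -0.4, -1.8]
opening: 0.179
finger_force: 25.0
cm [ 0.24 -0.3   6.09] spin 0.47 | pos [ 0.4701 -0.2327  0.1109] tilt [-0.002  0.002 -1.   ] q [ 0.59  0.78 -0.36  1.97  0.55  0.49  1.71] F [ 0.2 -0.4 -1.8] t 11.48 op 15.7 ff 25.0
clock: 11.9
tool_pos: [0.47, -0.2344, 0.0934]
eef_rot: [-0.153, 0.988, 0.0, -0.0]
contact_force: [0.5, -0.4, -2.1]
opening: 0.178
finger_force: 18.0
cm [ 0.19 -0.13  4.34] spin 0.38 | pos [ 0.47   -0.2344  0.0934] tilt [-0.001  0.    -1.   ] q [ 0.57  0.81 -0.33  1.98  0.57  0.45  1.69] F [ 0.5 -0.4 -2.1] t 11.9 op 15.7 ff 18.0
```

```bash
M="python3 -m creep"
$M '[{"grip":-1,"tx":0.1,"ty":-0.13,"tz":0,"spin":0.3},{"grip":-1,"tx":0,"ty":0,"tz":0.4,"spin":0},{"grip":-1,"tx":0,"ty":0,"tz":0.4,"spin":0},{"grip":-1,"tx":0,"ty":0,"tz":0.4,"spin":0},{"grip":-1,"tx":0,"ty":0,"tz":0,"spin":0},{"grip":-1,"tx":0,"ty":0,"tz":0,"spin":0}]' 18
python3 go.py .4686 -.2362 .05 17.2
```

```text
clock: 12.4
tool_pos: [0.4689, -0.2357, 0.0811]
eef_rot: [-0.15, 0.989, 0.0, -0.001]
contact_force: [0.1, 1.5, -2.6]
opening: 0.181
finger_force: 18.0
cm [ 0.04 -0.04  3.11] spin 0.1 | pos [ 0.4689 -0.2357  0.0811] tilt [-0.002  0.001 -1.   ] q [ 0.56  0.83 -0.31  1.98  0.58  0.42  1.68] F [ 0.1  1.5 -2.6] t 12.4 op 15.9 ff 18.0
```

```bash
M="python3 -m creep"
$M '[{"grip":-1,"tx":0,"ty":0,"tz":0.4,"spin":0},{"grip":-1,"tx":0,"ty":0,"tz":0.4,"spin":0},{"grip":-1,"tx":0,"ty":0,"tz":0.4,"spin":0},{"grip":-1,"tx":0,"ty":0,"tz":0,"spin":0}]' 15
$M '[{"grip":-1,"tx":0,"ty":0,"tz":0.4,"spin":0},{"grip":-1,"tx":0,"ty":0,"tz":0.4,"spin":0},{"grip":-1,"tx":0,"ty":0,"tz":0.4,"spin":0},{"grip":-1,"tx":0,"ty":0,"tz":0,"spin":0}]' 15
python3 go.py .4686 -.2362 .05 17.2
```

```text
clock: 12.73
tool_pos: [0.4739, -0.2344, 0.0702]
eef_rot: [-0.151, 0.988, 0.0, 0.004]
contact_force: [5.0, 3.5, 4.7]
opening: 0.182
finger_force: 15.0
clock: 13.07
tool_pos: [0.474, -0.2342, 0.0581]
eef_rot: [-0.152, 0.988, 0.0, 0.004]
contact_force: [4.0, 2.8, 2.1]
opening: 0.18
finger_force: 15.0
cm [ 0.58 -0.02  0.81] spin 0.24 | pos [ 0.474  -0.2342  0.0581] tilt [ 0.008  0.002 -1.   ] q [ 0.54  0.87 -0.27  1.99  0.61  0.36  1.66] F [4.  2.8 2.1] t 13.07 op 15.8 ff 15.0
```

```bash
M="python3 -m creep"
$M '[{"grip":-1,"tx":0,"ty":0,"tz":0.4,"spin":0},{"grip":-1,"tx":0,"ty":0,"tz":0.4,"spin":0},{"grip":-1,"tx":0,"ty":0,"tz":0,"spin":0},{"grip":-1,"tx":0,"ty":0,"tz":0,"spin":0}]' 15
python3 go.py .4686 -.2362 .05 17.2
$M '[{"grip":-0.4,"tx":0,"ty":0,"tz":0,"spin":0},{"grip":-0.4,"tx":0,"ty":0,"tz":0,"spin":0},{"grip":-0.2,"tx":0,"ty":0,"tz":0,"spin":0},{"grip":-0.2,"tx":0,"ty":0,"tz":0,"spin":0}]' 15
python3 go.py .4686 -.2362 .05 17.2
cat > pitch.py <<'E'
from h import *
import sys
yaw=float(sys.argv[1]); im,d=snap('scene'); C=cloud('scene',d); s=r.get_state()['tool_pos']
a=np.radians(yaw); e=np.array([np.cos(a),np.sin(a)]); f=np.array([-e[1],e[0]])
P=C.reshape(-1,3); q=P[:,:2]-s[:2]; q=np.c_[q@e,q@f,P[:,2]-s[2]-.0187]*1000
m=(abs(q[:,1])<13)&(q[:,0]>25)&(q[:,0]<115)&(P[:,2]>.055)&(q[:,2]<50); Q=q[m]; h=cv2.cvtColor(im,cv2.COLOR_RGB2HSV).reshape(-1,3)[m]
st=(h[:,1]<70)&(h[:,2]>60)&(Q[:,0]>60); gr=(h[:,0]>40)&(h[:,0]<90)&(h[:,1]>80)&(Q[:,2]>-5)
print('steel x,y,z',Q[st].round(0).tolist()[:40]); G=Q[gr]; print('green',G.round(0).tolist()[:20])
E
python3 pitch.py 17
```

```text
clock: 13.4
tool_pos: [0.4737, -0.2344, 0.0502]
eef_rot: [-0.151, 0.988, 0.0, 0.004]
contact_force: [4.3, 3.7, 1.4]
opening: 0.183
finger_force: 15.0
cm [ 0.54 -0.02  0.02] spin 0.21 | pos [ 0.4737 -0.2344  0.0502] tilt [ 0.007  0.002 -1.   ] q [ 0.53  0.88 -0.26  1.99  0.62  0.34  1.65] F [4.3 3.7 1.4] t 13.4 op 16.1 ff 15.0
clock: 13.73
tool_pos: [0.4691, -0.2364, 0.0495]
eef_rot: [-0.15, 0.989, -0.0, -0.001]
contact_force: [-0.2, 0.1, -0.4]
opening: 0.398
finger_force: 0.0
cm [ 0.04  0.04 -0.05] spin 0.06 | pos [ 0.4691 -0.2364  0.0495] tilt [-0.001 -0.    -1.   ] q [ 0.53  0.88 -0.26  1.99  0.62  0.35  1.65] F [-0.2  0.1 -0.4] t 13.73 op 35.0 ff 0.0
steel x,y,z [[61.0, 8.0, 12.0], [65.0, 8.0, 11.0], [69.0, 8.0, 11.0], [74.0, 8.0, 13.0], [77.0, 9.0, 11.0], [81.0, 9.0, 10.0], [90.0, 9.0, 18.0], [79.0, 6.0, 6.0], [87.0, 5.0, 15.0], [89.0, 6.0, 16.0], [90.0, 9.0, 15.0], [93.0, 10.0, 17.0], [69.0, 6.0, -9.0], [74.0, 6.0, -4.0], [89.0, 0.0, 17.0], [89.0, 3.0, 15.0], [92.0, 5.0, 16.0], [94.0, 6.0, 17.0], [93.0, 9.0, 14.0], [96.0, 11.0, 15.0], [88.0, -5.0, 17.0], [90.0, -4.0, 18.0], [90.0, -1.0, 15.0], [91.0, 1.0, 15.0], [94.0, 2.0, 17.0], [97.0, 4.0, 18.0], [97.0, 7.0, 15.0], [99.0, 8.0, 16.0], [90.0, -7.0, 17.0], [92.0, -5.0, 17.0], [92.0, -2.0, 14.0], [95.0, -1.0, 17.0], [97.0, 1.0, 16.0], [96.0, 4.0, 12.0], [100.0, 4.0, 17.0], [90.0, -7.0, 12.0], [94.0, -7.0, 16.0], [95.0, -5.0, 15.0], [98.0, -4.0, 18.0], [98.0, -1.0, 15.0]]
green [[28.0, 7.0, 10.0], [33.0, 6.0, 11.0], [34.0, 5.0, 9.0], [34.0, 8.0, 7.0], [40.0, 4.0, 11.0], [40.0, 7.0, 9.0], [42.0, 6.0, 8.0], [44.0, 7.0, 8.0], [46.0, 6.0, 7.0], [50.0, 6.0, 11.0], [52.0, 8.0, 8.0], [53.0, 7.0, 4.0], [59.0, 6.0, 11.0], [60.0, 5.0, 9.0], [61.0, 8.0, 8.0], [64.0, 5.0, 9.0], [65.0, 8.0, 7.0], [64.0, 5.0, 4.0], [65.0, 7.0, 3.0], [72.0, 6.0, 11.0]]
```

The card is level again (flat top edge at +10 mm), but it sits about 10 mm further along +x. I'll move 10 mm with it and regrip.

```bash
M="python3 -m creep"
$M '[{"grip":-0.2,"tx":-1.0,"ty":0,"tz":0.1,"spin":0},{"grip":-0.2,"tx":0,"ty":0,"tz":0,"spin":0},{"grip":-1,"tx":0,"ty":0,"tz":0,"spin":0},{"grip":-1,"tx":0,"ty":0,"tz":0,"spin":0},{"grip":-1,"tx":0,"ty":0,"tz":0,"spin":0},{"grip":-1,"tx":0,"ty":0,"tz":0,"spin":0},{"grip":-1,"tx":0,"ty":0,"tz":0,"spin":0},{"grip":-1,"tx":0,"ty":0,"tz":0,"spin":0}]' 60
python3 go.py .4782 -.2333 .0485 17
$M '[{"grip":-1,"tx":0,"ty":0,"tz":-1,"spin":0},{"grip":-1,"tx":0,"ty":0,"tz":-2,"spin":0},{"grip":-1,"tx":0,"ty":0,"tz":-2.5,"spin":0},{"grip":-1,"tx":0,"ty":0,"tz":-2.5,"spin":0},{"grip":-1,"tx":0,"ty":0,"tz":-2.5,"spin":0},{"grip":-1,"tx":0,"ty":0,"tz":-2.5,"spin":0},{"grip":-1,"tx":0,"ty":0,"tz":-2,"spin":0},{"grip":-1,"tx":0,"ty":0,"tz":0,"spin":0}]'
python3 go.py .579 .1365 .2 -11
```

```text
clock: 14.45
tool_pos: [0.479, -0.2328, 0.0487]
eef_rot: [-0.15, 0.989, 0.0, -0.0]
contact_force: [0.1, 1.7, -0.5]
opening: 0.18
finger_force: 60.0
cm [ 0.09 -0.03  0.02] spin 0.29 | pos [ 0.479  -0.2328  0.0487] tilt [-0.  0. -1.] q [ 0.52  0.89 -0.27  1.97  0.61  0.36  1.65] F [ 0.1  1.7 -0.5] t 14.45 op 15.8 ff 60.0
clock: 15.12
tool_pos: [0.4812, -0.2337, 0.2027]
eef_rot: [-0.15, 0.989, -0.002, 0.003]
contact_force: [0.1, 0.5, -3.1]
opening: 0.173
finger_force: 60.0
cm [-20.33  32.44   0.24] spin 28.28 | pos [ 0.4812 -0.2337  0.2027] tilt [ 0.007 -0.003 -1.   ] q [ 0.65  0.65 -0.47  1.87  0.44  0.71  1.8 ] F [ 0.1  0.5 -3.1] t 15.12 op 15.2 ff 60.0
```

```bash
M="python3 -m creep"
$M '[{"grip":-1,"tx":-1.45,"ty":2.32,"tz":0,"spin":0},{"grip":-1,"tx":-1.45,"ty":2.32,"tz":0,"spin":0},{"grip":-1,"tx":-1.45,"ty":2.32,"tz":0,"spin":0},{"grip":-1,"tx":-1.45,"ty":2.32,"tz":0,"spin":0},{"grip":-1,"tx":-1.45,"ty":2.32,"tz":0,"spin":0},{"grip":-1,"tx":-1.45,"ty":2.32,"tz":0,"spin":0},{"grip":-1,"tx":-1.45,"ty":2.32,"tz":0,"spin":0},{"grip":-1,"tx":-1.45,"ty":2.32,"tz":0,"spin":0}]' &&
$M '[{"grip":-1,"tx":-1.45,"ty":2.32,"tz":0,"spin":0},{"grip":-1,"tx":-1.45,"ty":2.32,"tz":0,"spin":0},{"grip":-1,"tx":-1.45,"ty":2.32,"tz":0,"spin":0},{"grip":-1,"tx":-1.45,"ty":2.32,"tz":0,"spin":0},{"grip":-1,"tx":-1.45,"ty":2.32,"tz":0,"spin":0},{"grip":-1,"tx":-1.45,"ty":2.32,"tz":0,"spin":0}]' &&
$M '[{"grip":-1,"tx":0,"ty":0,"tz":0.6,"spin":4.7},{"grip":-1,"tx":0,"ty":0,"tz":0.6,"spin":4.7},{"grip":-1,"tx":0,"ty":0,"tz":0.6,"spin":4.7},{"grip":-1,"tx":0,"ty":0,"tz":0.6,"spin":4.7},{"grip":-1,"tx":0,"ty":0,"tz":0.6,"spin":4.7},{"grip":-1,"tx":0,"ty":0,"tz":0.5,"spin":4.7},{"grip":-1,"tx":0,"ty":0,"tz":0,"spin":0},{"grip":-1,"tx":0,"ty":0,"tz":0,"spin":0}]'
python3 go.py .579 .1365 .165 -11
python3 pitch.py -11
python3 - <<'E'
from h import *
im,_=load('scene'); g=cv2.cvtColor(im,cv2.COLOR_RGB2GRAY); print(g[193:208,402:420])
E
```

```text
clock: 15.78
tool_pos: [0.5341, -0.0203, 0.1977]
eef_rot: [-0.15, 0.989, -0.0, -0.001]
contact_force: [0.9, -0.4, -2.2]
opening: 0.176
finger_force: 60.0
clock: 16.28
tool_pos: [0.5758, 0.1383, 0.1975]
eef_rot: [-0.151, 0.989, -0.0, -0.001]
contact_force: [0.6, -0.4, -2.1]
opening: 0.177
finger_force: 60.0
clock: 16.95
tool_pos: [0.5757, 0.1372, 0.1628]
eef_rot: [0.094, 0.996, -0.001, -0.001]
contact_force: [0.5, 0.1, -2.2]
opening: 0.173
finger_force: 60.0
cm [-0.34 -0.01 -0.22] spin 0.25 | pos [0.5757 0.1372 0.1628] tilt [-0.002 -0.001 -1.   ] q [-0.17  0.75 -0.25  1.74  0.27  0.69  0.82] F [ 0.5  0.1 -2.2] t 16.95 op 15.2 ff 60.0
steel x,y,z [[76.0, -2.0, 16.0], [76.0, 0.0, 16.0], [77.0, 2.0, 17.0], [77.0, 5.0, 15.0], [77.0, 8.0, 16.0], [77.0, 11.0, 14.0], [76.0, -7.0, 14.0], [76.0, -4.0, 13.0], [78.0, -3.0, 15.0], [79.0, -1.0, 16.0], [80.0, 1.0, 17.0], [80.0, 4.0, 16.0], [80.0, 7.0, 15.0], [82.0, 9.0, 17.0], [81.0, -7.0, 16.0], [81.0, -4.0, 16.0], [81.0, -1.0, 15.0], [83.0, 0.0, 17.0], [83.0, 3.0, 16.0], [84.0, 5.0, 16.0], [84.0, 8.0, 15.0], [86.0, 9.0, 17.0], [78.0, -7.0, 9.0], 
[... 1133 characters left out ...]
 33  12  33  54  38  25]
 [ 10  26  48  55  72  98  92  87  72  63  48  15  15  15  41  71  65  26]
 [  8  24  48  56  58  58  57  56  53  53  59  35  16  17  42  71  66  25]
 [ 11  41  62  57  57  57  55  55  47  29  55  62  52  47  60  78  66  26]
 [ 23  38  56  56  57  56  56  53  37  15  23  49  74  79  79  78  79  74]
 [ 45  57  57  58  57  56  55  50  30  16  19  50  78  78  78  79  79  78]
 [ 66  58  55  57  56  56  56  58  62  64  60  63  78  78  78  78  78  79]
 [ 69  62  56  58  56  55  61  62  41  38  42  48  65  79  78  78  79  78]
 [ 63  61  62  71  71  70  66  46  15  15  14  20  40  66  78  78  78  73]
 [ 62  72  72  71  71  71  63  34  15  14  20  45  67  60  48  64  75  61]]
```

```bash
python3 - <<'E'
from h import *
a=np.radians(-11); e=np.array([np.cos(a),np.sin(a)]); f=np.array([-e[1],e[0]]); s=r.get_state()['tool_pos'][:2]
for t,uv,z in(('tab hole now',(409.4,197.4),.1986),('ledge hole',(402.7,227.3),.084)):
    p=plane('scene',[uv],z)[0,:2]; print(t,p,((p-s)@np.c_[e,f]*1000).round(1))
im,d=load('scene'); g=cv2.cvtColor(im,cv2.COLOR_RGB2GRAY)
h=cv2.cvtColor(cv2.GaussianBlur(im,(3,3),0),cv2.COLOR_RGB2HSV)[190:232,378:402]; m=cv2.inRange(h,(10,110,50),(30,255,255)); v,u=np.where(m>0)
P=plane('scene',np.c_[u+378,v+190],.022)[:,:2]; q=(P-s)@np.c_[e,f]*1000; print('contacts rel tcp',q.min(0),q.max(0),q.mean(0),len(q))
# ledge depth: z .078-.09 near bay
C=cloud('scene',d)[218:235,385:420].reshape(-1,3); C=C[(C[:,2]>.079)&(C[:,2]<.089)]; q=np.c_[(C[:,:2]-s)@np.c_[e,f]*1000,C[:,2]*1000]; k=(q[:,0]>60)&(q[:,0]<110); print(q[k].round(0).tolist())
E
```

```text
tab hole now [0.65923488 0.12190348] [84.6  0.7]
ledge hole [0.66393136 0.12033569] [89.5  0.1]
contacts rel tcp [-30.75889309   4.04609639] [28.55745324  9.51815352] [11.35626635  6.80252303] 12
[[85.0, 41.0, 89.0], [85.0, 47.0, 86.0], [84.0, 30.0, 87.0], [85.0, 33.0, 86.0], [85.0, 35.0, 86.0], [86.0, 38.0, 86.0], [87.0, 40.0, 87.0], [84.0, 45.0, 82.0], [86.0, 47.0, 84.0], [81.0, 21.0, 81.0], [84.0, 25.0, 83.0], [85.0, 28.0, 84.0], [85.0, 31.0, 83.0], [84.0, 34.0, 81.0], [87.0, 35.0, 84.0], [88.0, 37.0, 85.0], [86.0, 42.0, 81.0], [81.0, 7.0, 81.0], [82.0, 10.0, 81.0], [84.0, 11.0, 83.0], [86.0, 13.0, 85.0], [85.0, 16.0, 84.0], [84.0, 20.0, 81.0], [88.0, 21.0, 85.0], [88.0, 23.0, 85.0], [85.0, 29.0, 79.0], [86.0, 33.0, 80.0], [86.0, 36.0, 79.0], [84.0, -11.0, 86.0], [83.0, -8.0, 84.0], [82.0, -4.0, 81.0], [82.0, -2.0, 81.0], [85.0, 0.0, 83.0], [86.0, 2.0, 85.0], [86.0, 5.0, 83.0], [87.0, 7.0, 84.0], [88.0, 10.0, 84.0], [89.0, 12.0, 85.0], [86.0, 17.0, 80.0], [88.0, 18.0, 82.0], [90.0, 20.0, 85.0], [82.0, -27.0, 84.0], [81.0, -23.0, 81.0], [83.0, -22.0, 84.0], [85.0, -20.0, 85.0], [86
[... 1510 characters left out ...]
 -28.0, 85.0], [93.0, -25.0, 85.0], [92.0, -22.0, 82.0], [94.0, -20.0, 84.0], [93.0, -16.0, 81.0], [95.0, -15.0, 84.0], [96.0, -12.0, 84.0], [99.0, -11.0, 88.0], [96.0, -7.0, 83.0], [95.0, -3.0, 81.0], [99.0, -3.0, 86.0], [99.0, 0.0, 84.0], [98.0, 3.0, 83.0], [90.0, -43.0, 82.0], [91.0, -41.0, 83.0], [93.0, -39.0, 85.0], [94.0, -36.0, 85.0], [92.0, -33.0, 81.0], [93.0, -30.0, 81.0], [95.0, -29.0, 84.0], [97.0, -27.0, 86.0], [95.0, -23.0, 83.0], [95.0, -20.0, 82.0], [97.0, -18.0, 83.0], [99.0, -17.0, 86.0], [98.0, -13.0, 83.0], [92.0, -43.0, 80.0], [93.0, -41.0, 81.0], [94.0, -39.0, 81.0], [96.0, -37.0, 84.0], [96.0, -34.0, 83.0], [97.0, -32.0, 84.0], [98.0, -30.0, 84.0], [97.0, -43.0, 83.0]]
```

The holes say the card needs about +4.9 mm in x. The earlier attempt was at about +6 and hit, so I'll go to +4 and pass the ledge in small force-checked steps.

```bash
M="python3 -m creep"
$M '[{"grip":-1,"tx":-0.4,"ty":-0.05,"tz":0.8,"spin":0.2},{"grip":-1,"tx":0,"ty":0,"tz":1,"spin":0},{"grip":-1,"tx":0,"ty":0,"tz":0.8,"spin":0},{"grip":-1,"tx":0,"ty":0,"tz":0,"spin":0},{"grip":-1,"tx":0,"ty":0,"tz":0,"spin":0}]' 60
python3 go.py .5797 .1360 .0507 -11
$M '[{"grip":-1,"tx":0,"ty":0,"tz":0.4,"spin":0},{"grip":-1,"tx":0,"ty":0,"tz":0.4,"spin":0},{"grip":-1,"tx":0,"ty":0,"tz":0.2,"spin":0},{"grip":-1,"tx":0,"ty":0,"tz":0,"spin":0}]'
python3 go.py .5797 .1360 .0507 -11
```

```text
clock: 17.42
tool_pos: [0.5797, 0.136, 0.1367]
eef_rot: [0.097, 0.995, -0.0, -0.001]
contact_force: [0.0, -0.0, -2.4]
opening: 0.176
finger_force: 60.0
cm [-0.02  0.    8.6 ] spin -0.09 | pos [0.5797 0.136  0.1367] tilt [-0.002 -0.    -1.   ] q [-0.17  0.79 -0.24  1.74  0.28  0.64  0.81] F [ 0.  -0.  -2.4] t 17.42 op 15.5 ff 60.0
clock: 17.75
tool_pos: [0.58, 0.1362, 0.1273]
eef_rot: [0.097, 0.995, -0.0, -0.0]
contact_force: [0.4, -0.4, -2.6]
opening: 0.176
finger_force: 60.0
cm [ 0.03 -0.02  7.66] spin -0.1 | pos [0.58   0.1362 0.1273] tilt [-0.001 -0.    -1.   ] q [-0.17  0.8  -0.23  1.75  0.29  0.62  0.8 ] F [ 0.4 -0.4 -2.6] t 17.75 op 15.5 ff 60.0
```

```bash
M="python3 -m creep"
$M '[{"grip":-1,"tx":0,"ty":0,"tz":0.3,"spin":0},{"grip":-1,"tx":0,"ty":0,"tz":0.3,"spin":0},{"grip":-1,"tx":0,"ty":0,"tz":0,"spin":0}]'
$M '[{"grip":-1,"tx":0,"ty":0,"tz":0.4,"spin":0},{"grip":-1,"tx":0,"ty":0,"tz":0.4,"spin":0},{"grip":-1,"tx":0,"ty":0,"tz":0,"spin":0}]'
python3 pitch.py -11 | cut -c1-700
```

```text
clock: 18.0
tool_pos: [0.58, 0.1362, 0.1212]
eef_rot: [0.097, 0.995, -0.0, -0.0]
contact_force: [-0.6, -0.3, -1.9]
opening: 0.176
finger_force: 60.0
clock: 18.25
tool_pos: [0.5798, 0.1361, 0.1128]
eef_rot: [0.097, 0.995, -0.0, -0.001]
contact_force: [-0.8, 0.6, -3.4]
opening: 0.173
finger_force: 60.0
steel x,y,z [[61.0, 6.0, -3.0], [61.0, 9.0, -3.0], [76.0, 3.0, 16.0], [78.0, 4.0, 17.0], [75.0, 9.0, 14.0], [76.0, -8.0, 15.0], [76.0, -5.0, 15.0], [77.0, -3.0, 15.0], [78.0, -1.0, 16.0], [79.0, 2.0, 16.0], [80.0, 3.0, 17.0], [81.0, 6.0, 17.0], [80.0, 9.0, 16.0], [78.0, -9.0, 14.0], [81.0, -7.0, 17.0], [81.0, -5.0, 16.0], [81.0, -2.0, 15.0], [82.0, 0.0, 16.0], [81.0, 4.0, 14.0], [84.0, 4.0, 18.0], [83.0, 8.0, 15.0], [76.0, -7.0, 7.0], [81.0, -7.0, 13.0], [85.0, -6.0, 17.0], [84.0, -3.0, 15.0], [84.0, 2.0, 14.0], [86.0, 4.0, 16.0], [86.0, 7.0, 15.0], [86.0, 10.0, 14.0], [78.0, -4.0, 4.0], [87.0, -7.0, 17.0], [87.0, -4.0, 15.0], [88.0, -2.0, 15.0], [88.0, 1.0, 15.0], [88.0, 4.0, 14.0], [89.0, 
green [[27.0, 6.0, 10.0], [31.0, 7.0, 14.0], [31.0, 7.0, 11.0], [31.0, 8.0, 6.0], [35.0, 8.0, 10.0], [38.0, 4.0, 10.0], [37.0, 8.0, 9.0], [40.0, 7.0, 8.0], [41.0, 9.0, 10.0], [44.0, 5.0, 9.0], [46.0, 7.0, 12.0], [46.0, 7.0, 7.0], [50.0, 8.0, 11.0], [49.0, 6.0, 7.0], [55.0, 4.0, 10.0], [54.0, 5.0, 5.0], [54.0, 7.0, 5.0], [60.0, 7.0, 11.0], [51.0, 7.0, -3.0], [55.0, 7.0, 2.0]]
```

The card is level and past the ledge, with no contact force. I'll go down to just above the lip and then step in.

```bash
M="python3 -m creep"
$M '[{"grip":-1,"tx":0,"ty":0,"tz":0.8,"spin":0},{"grip":-1,"tx":0,"ty":0,"tz":0.8,"spin":0},{"grip":-1,"tx":0,"ty":0,"tz":0.8,"spin":0},{"grip":-1,"tx":0,"ty":0,"tz":0.8,"spin":0},{"grip":-1,"tx":0,"ty":0,"tz":0.8,"spin":0},{"grip":-1,"tx":0,"ty":0,"tz":0,"spin":0},{"grip":-1,"tx":0,"ty":0,"tz":0,"spin":0}]'
python3 go.py .5797 .1360 .0507 -11
$M '[{"grip":-1,"tx":0,"ty":0,"tz":0.3,"spin":0},{"grip":-1,"tx":0,"ty":0,"tz":0.3,"spin":0},{"grip":-1,"tx":0,"ty":0,"tz":0,"spin":0}]'
python3 go.py .5797 .1360 .0507 -11
```

```text
clock: 18.88
tool_pos: [0.5799, 0.1362, 0.0729]
eef_rot: [0.097, 0.995, -0.0, -0.001]
contact_force: [-0.6, 0.2, -2.7]
opening: 0.181
finger_force: 60.0
cm [ 0.01 -0.02  2.22] spin -0.1 | pos [0.5799 0.1362 0.0729] tilt [-0.001 -0.    -1.   ] q [-0.19  0.89 -0.2   1.77  0.32  0.52  0.78] F [-0.6  0.2 -2.7] t 18.88 op 15.9 ff 60.0
clock: 19.13
tool_pos: [0.5803, 0.1363, 0.0674]
eef_rot: [0.097, 0.995, -0.0, -0.0]
contact_force: [0.6, -0.6, -2.8]
opening: 0.174
finger_force: 60.0
cm [ 0.05 -0.04  1.67] spin -0.1 | pos [0.5803 0.1363 0.0674] tilt [-0. -0. -1.] q [-0.2   0.89 -0.2   1.77  0.32  0.5   0.77] F [ 0.6 -0.6 -2.8] t 19.13 op 15.3 ff 60.0
```

```bash
M="python3 -m creep"
$M '[{"grip":-1,"tx":0,"ty":0,"tz":0.2,"spin":0},{"grip":-1,"tx":0,"ty":0,"tz":0.2,"spin":0},{"grip":-1,"tx":0,"ty":0,"tz":0,"spin":0}]'
$M '[{"grip":-1,"tx":0,"ty":0,"tz":0.2,"spin":0},{"grip":-1,"tx":0,"ty":0,"tz":0.1,"spin":0},{"grip":-1,"tx":0,"ty":0,"tz":0,"spin":0}]'
python3 go.py .5797 .1360 .0507 -11; python3 -c "
from plant import r;print(r.get_state()['moment'])"
```

```text
clock: 19.38
tool_pos: [0.5802, 0.1362, 0.0634]
eef_rot: [0.097, 0.995, -0.0, -0.0]
contact_force: [0.4, 0.2, -2.6]
opening: 0.174
finger_force: 60.0
clock: 19.63
tool_pos: [0.5802, 0.1363, 0.0605]
eef_rot: [0.097, 0.995, -0.0, -0.0]
contact_force: [-0.0, -0.4, -2.7]
opening: 0.175
finger_force: 60.0
cm [ 0.04 -0.04  0.98] spin -0.1 | pos [0.5802 0.1363 0.0605] tilt [-0. -0. -1.] q [-0.2   0.91 -0.19  1.78  0.32  0.49  0.77] F [-0.  -0.4 -2.7] t 19.63 op 15.4 ff 60.0
[-0.05697207  0.00967056  0.02082618]
```

```bash
M="python3 -m creep"
$M '[{"grip":-1,"tx":0,"ty":0,"tz":0.1,"spin":0},{"grip":-1,"tx":0,"ty":0,"tz":0.1,"spin":0},{"grip":-1,"tx":0,"ty":0,"tz":0,"spin":0}]'
$M '[{"grip":-1,"tx":0,"ty":0,"tz":0.1,"spin":0},{"grip":-1,"tx":0,"ty":0,"tz":0.1,"spin":0},{"grip":-1,"tx":0,"ty":0,"tz":0,"spin":0}]'
python3 go.py .5797 .1360 .0507 -11; python3 -c "
from plant import r;print(r.get_state()['moment'])"
```

```text
clock: 19.88
tool_pos: [0.5803, 0.1363, 0.0586]
eef_rot: [0.097, 0.995, -0.0, -0.0]
contact_force: [-0.1, 0.2, -2.6]
opening: 0.176
finger_force: 60.0
clock: 20.13
tool_pos: [0.5802, 0.1363, 0.0565]
eef_rot: [0.097, 0.995, -0.0, -0.0]
contact_force: [-0.3, 0.4, -3.5]
opening: 0.175
finger_force: 60.0
cm [ 0.05 -0.04  0.58] spin -0.11 | pos [0.5802 0.1363 0.0565] tilt [-0.  0. -1.] q [-0.2   0.91 -0.19  1.78  0.33  0.48  0.77] F [-0.3  0.4 -3.5] t 20.13 op 15.4 ff 60.0
[-0.03941204 -0.01561769  0.00211703]
```

Strip has entered the mouth with no side forces. Now I'll press against the contacts.

```bash
M="python3 -m creep"
$M '[{"grip":-1,"tx":0,"ty":0,"tz":0.1,"spin":0},{"grip":-1,"tx":0,"ty":0,"tz":0.1,"spin":0},{"grip":-1,"tx":0,"ty":0,"tz":0,"spin":0}]'
$M '[{"grip":-1,"tx":0,"ty":0,"tz":0.1,"spin":0},{"grip":-1,"tx":0,"ty":0,"tz":0.1,"spin":0},{"grip":-1,"tx":0,"ty":0,"tz":0,"spin":0}]'
python3 go.py .5797 .1360 .0507 -11; python3 -c "
from plant import r;print(r.get_state()['moment'])"
```

```text
clock: 20.38
tool_pos: [0.5805, 0.1363, 0.055]
eef_rot: [0.097, 0.995, 0.0, 0.0]
contact_force: [0.8, -0.1, 1.0]
opening: 0.176
finger_force: 60.0
clock: 20.63
tool_pos: [0.5805, 0.1363, 0.0529]
eef_rot: [0.097, 0.995, 0.0, 0.0]
contact_force: [-1.5, -0.4, 2.6]
opening: 0.176
finger_force: 60.0
cm [ 0.07 -0.05  0.22] spin -0.11 | pos [0.5805 0.1363 0.0529] tilt [ 0.  0. -1.] q [-0.2   0.92 -0.19  1.78  0.33  0.48  0.77] F [-1.5 -0.4  2.6] t 20.63 op 15.5 ff 60.0
[-0.0296199   0.18808525  0.04130956]
```

```bash
M="python3 -m creep"
$M '[{"grip":-1,"tx":0,"ty":0,"tz":0.1,"spin":0},{"grip":-1,"tx":0,"ty":0,"tz":0.1,"spin":0},{"grip":-1,"tx":0,"ty":0,"tz":0,"spin":0}]'
$M '[{"grip":-1,"tx":0,"ty":0,"tz":0.1,"spin":0},{"grip":-1,"tx":0,"ty":0,"tz":0.1,"spin":0},{"grip":-1,"tx":0,"ty":0,"tz":0,"spin":0}]'
python3 go.py .5797 .1360 .0507 -11; python3 -c "
from plant import r;print(r.get_state()['moment'])"
```

```text
clock: 20.88
tool_pos: [0.5804, 0.1363, 0.0506]
eef_rot: [0.097, 0.995, 0.0, 0.0]
contact_force: [-0.8, -0.8, 2.7]
opening: 0.175
finger_force: 60.0
clock: 21.13
tool_pos: [0.5806, 0.1363, 0.0504]
eef_rot: [0.097, 0.995, -0.0, 0.001]
contact_force: [-4.3, -1.5, 17.6]
opening: 0.178
finger_force: 60.0
cm [ 0.09 -0.04 -0.03] spin -0.11 | pos [0.5806 0.1363 0.0504] tilt [ 0.001 -0.    -1.   ] q [-0.2   0.92 -0.19  1.78  0.33  0.47  0.77] F [-4.3 -1.5 17.6] t 21.13 op 15.7 ff 60.0
[-0.25136831  0.92279155 -0.01256132]
```

It met a hard stop at the predicted home height with about 18 N of push. I'll hold and verify.

```bash
python3 -m creep '[{"grip":-1,"tx":0,"ty":0,"tz":0,"spin":0},{"grip":-1,"tx":0,"ty":0,"tz":0,"spin":0},{"grip":-1,"tx":0,"ty":0,"tz":0,"spin":0},{"grip":-1,"tx":0,"ty":0,"tz":0,"spin":0},{"grip":-1,"tx":0,"ty":0,"tz":0,"spin":0},{"grip":-1,"tx":0,"ty":0,"tz":0,"spin":0}]'
python3 pitch.py -11 | cut -c1-900
python3 - <<'E'
from h import *
im,_=load('scene'); cv2.imwrite('pics/k.png',np.clip(cv2.resize(im[185:250,365:445],None,fx=8,fy=8,interpolation=cv2.INTER_CUBIC)[:,:,::-1]*1.8,0,255).astype('uint8'))
E
```

```text
clock: 21.63
tool_pos: [0.5806, 0.1363, 0.0504]
eef_rot: [0.097, 0.995, -0.0, 0.001]
contact_force: [-3.3, -1.0, 17.3]
opening: 0.171
finger_force: 60.0
steel x,y,z [[66.0, 7.0, 2.0], [74.0, 6.0, 13.0], [75.0, 8.0, 14.0], [76.0, 10.0, 15.0], [78.0, -8.0, 18.0], [76.0, -4.0, 15.0], [78.0, -2.0, 17.0], [78.0, 0.0, 17.0], [79.0, 3.0, 17.0], [79.0, 6.0, 15.0], [80.0, 8.0, 16.0], [79.0, 12.0, 13.0], [76.0, -9.0, 12.0], [79.0, -8.0, 16.0], [80.0, -6.0, 16.0], [80.0, -2.0, 15.0], [81.0, -0.0, 15.0], [82.0, 2.0, 16.0], [82.0, 5.0, 16.0], [84.0, 7.0, 17.0], [83.0, 10.0, 16.0], [82.0, -12.0, 16.0], [81.0, -8.0, 14.0], [84.0, -7.0, 18.0], [84.0, -5.0, 17.0], [85.0, -2.0, 17.0], [88.0, 2.0, 20.0], [88.0, 5.0, 18.0], [88.0, 8.0, 18.0], [88.0, 10.0, 18.0], [83.0, -12.0, 13.0], [85.0, -10.0, 15.0], [87.0, -9.0, 18.0], [87.0, -6.0, 17.0], [87.0, -2.0, 15.0], [88.0, -1.0, 17.0], [88.0, 2.0, 16.0], [89.0, 5.0, 15.0], [89.0, 8.0, 15.0], [88.0, 11.0, 13.0]]
green [[28.0, 3.0, 13.0], [31.0, 8.0, 11.0], [33.0, 4.0, 10.0], [35.0, 6.0, 12.0], [37.0, 5.0, 11.0], [37.0, 9.0, 9.0], [41.0, 7.0, 10.0], [44.0, 6.0, 11.0], [45.0, 8.0, 11.0], [46.0, 5.0, 9.0], [48.0, 7.0, 11.0], [52.0, 5.0, 12.0], [52.0, 8.0, 11.0], [53.0, 5.0, 9.0], [56.0, 6.0, 13.0], [54.0, 3.0, 6.0], [50.0, 8.0, -0.0], [57.0, 7.0, 9.0], [62.0, 7.0, 15.0], [51.0, 5.0, -2.0]]
```

View pics/k.png

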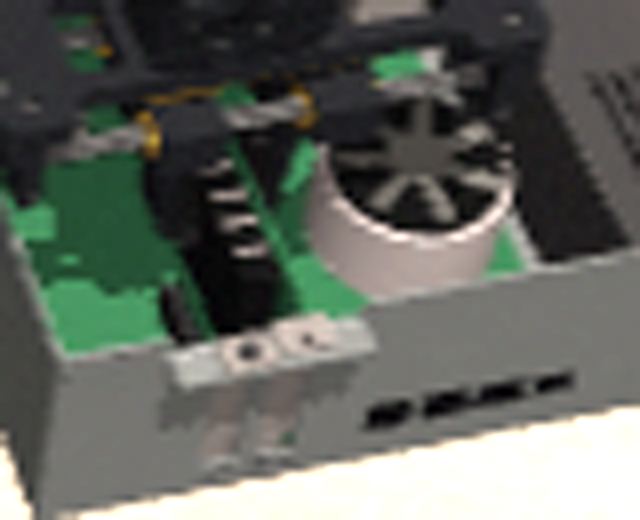

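The card's tab is on the ledge at (305, 335), beside the blank cover's tab, and its bracket fills the open bay behind the lip at (270, 445). It is level, at home depth and pressed steadily with about 17 N, so I'm handing the job in.

```bash
python3 -c "
from plant import workorder; print(workorder.finish_job())"
```

```text
the job is handed in; nothing more can be done
None
```

The graphics card is fully home in the long slot, with its tongue behind the lip and the gripper still pressing it down at about 17 N. The job was handed in after about 22 s of robot time; on the first try the tongue hit the bay ledge and tipped the card, so I re-levelled it in the tray and regripped it. No verdict came back from the hand-in.

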